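# Draw the lantern boom out to its mark and lock it

## Task

The kit drawer has been left open in the lantern's way: push it fully home, past its catch, until it seats. Then draw the lantern's sliding boom out until the red mark stands at the mouth of the black collar, and hold it there (with the lever open it slides back down if let go) while you squeeze the yellow cam lever shut against the boom. Finish still holding: one finger pressing the shut lever, the other on the boom, the red mark still at the collar; leave the other things on the shelf where they lie.

Things in the scene. Friction and masses are not known exactly. Their poses are not given: they have to be found in the camera images.
- stand: Lantern stand, fixed: dark round foot 160 mm across, 16 mm high, and a 25 mm post with, 165 mm up, a black clamp that carries a telescopic boom. Origin: centre of the foot's underside, z up. Level, the boom runs along the stand's own -y (to the robot's right), raked up by 0.26 rad; own +x points away from the robot.
- mouth (a point): Centre, on the tube's axis, of the mouth face of the black collar (36 x 36 mm) that ends the fixed outer tube (26 x 26 mm). The red mark must come to stand here, so that about half of the band shows.
- boom: Sliding boom: square aluminium tube 20 x 20 mm with a black crosshead and lantern at its outer end. Origin: on the tube's axis at the crosshead's inner face (the one towards the collar). Own x: along the boom, outward and up the rake; y: level, square to it, away from the lever and the robot; z: up, square to both. Free tube between collar and crosshead: 45 mm + joint slide.
- pull (a point): Hand pull of the crosshead: this point is the middle of the inner face of its ear, at boom (0, +31, 0) mm. The crosshead takes up x 0 to 24, y -22 to +22, z -18 to +18 mm; the ear goes on to y +41, 14 mm thick, z -16 to +16. A finger beside the tube, on the collar's side of this face, draws the boom out and holds it out.
- lantern (a point): Blue lantern, fixed to the crosshead and hanging upright below it, 76 mm across: its top is 52 mm and its foot 172 mm under the crosshead's middle. Origin: centre of its clear globe, 111 mm under that middle.
- slide (a joint): How far the boom is drawn out, m: 0 in, 0.110 outer stop; 0.072 puts the mark at the mouth. Starts at 0, resting on its inner stop. Boom with lantern weighs 0.5 to 0.8 kg: drawing it takes 1.8 to 2.6 N; let go with the lever open it slides back in.
- mark (a point): Centre, on the tube's axis, of the red band (8 mm long) round the sliding tube, 117 mm inward of the crosshead's inner face: hidden in the collar until the boom is drawn out. Black lines every 10 mm lie outward of it.
- lever: Yellow cam lever, paddle 20 mm high (own z), 7 mm thick. Origin: on its pin, 12 mm inward of the mouth, 20 mm from the tube's axis on the boom's -y side. Own x: along the paddle, tip at 120 mm. Shut, its axes are parallel to the boom's and it lies 12.5 to 19.5 mm from the tube's axis, its tip 108 mm beyond the mouth; tube and shut paddle are 29.5 mm wide together.
- lever_tip (a point): Middle of the lever paddle's free end.
- cam (a joint): Lever angle, rad: 0 shut along the boom, growing as it swings out to the boom's -y side (towards the robot), to 1.0. Friction 0.28 N m: it stays where left. Below about 0.2 the cam bites and drags the boom slightly inward; shutting takes about 5 N near the tip. Starts 0.26 to 0.34.
- drawer_home (a point): Point fixed to the grey kit cabinet (240 mm deep, 240 wide, 130 high; fixed, right of and behind the boom): where the drawer face's centre lies when the drawer is home, 71 mm above the shelf. Own x: into the cabinet, square to its front, the way the drawer goes in; own y: to the left along the front; z up.
- drawer_face (a point): Centre of the outer face of the drawer's flat grey front (236 mm wide, from 22 to 120 mm above the shelf, this point 71 mm up), moving with the drawer; axes as drawer_home. A finger pull 90 mm wide stands 12 mm out of it, centred, 114 to 119 mm up; the face is plain below and beside that.
- drawer (a joint): How far the drawer is open, m: 0 home, to 0.15. Friction 1 N. With 11 mm to go it meets a sprung ball catch: 5 to 6 N in all to pass it; within 4 mm of home it is over it and is drawn to its stop. Starts 0.06 to 0.09, where it stands in the lantern's way.
- driver_case: Bystander: open black hard case with steel screwdrivers, 250 x 165 x 110 mm, far right.
- bulb: Bystander: glass bulb 108 mm long, lying in a cardboard tray right of the cabinet.
- hasp: Bystander: flat aluminium lock hasp, 34 x 135 mm, front right.
- tape: Bystander: roll of black tape, 66 mm across, 19 mm high, front left.
- padlock: Bystander: brass padlock lying flat, 50 mm wide, front right.
- screw_jar: Bystander: clear jar 60 mm across, 75 mm high, front left.

How it is judged (in metres and radians):
On the way, in this order (a step that is already met when the one before it is completed fails the run):
1. the kit drawer is home (less than 4 mm open) with the boom not yet drawn out (value of joint drawer below 0.004 m and value of joint slide below 0.05 m), for 0.2 s.
2. the red mark is within 5 mm of the collar's mouth, the boom held by the fingers, the lever still open (distance between mark and mouth below 0.005 m and value of joint cam above 0.1 rad and contact force between the fingers and boom above 0.3 N), for 0.2 s.
3. the lever is shut (below 0.05 rad) with the mark within 5 mm and fingers on both the boom and the lever (distance between mark and mouth below 0.005 m and value of joint cam below 0.05 rad and contact force between the fingers and boom above 2 N and contact force between the fingers and lever above 2 N), for 0.3 s.
At the end, for the whole second after the job is handed in: The drawer is less than 4 mm open, the red mark's centre is within 5 mm of the collar's mouth, the lever is shut (below 0.05 rad), the boom is at rest, and the fingers still press both the boom and the lever with more than 2 N each (all of step 3 and value of joint drawer below 0.004 m and linear speed of boom below 0.01 m/s); the arm keeps its last pose, push and grip.
It fails at once if the lever is shut (below 0.08 rad) with the red mark more than 8 mm from the collar's mouth (value of joint cam below 0.08 rad and distance between mark and mouth above 0.008 m).
It fails at once if a bystander is pushed more than 20 mm from its place (distance of any of driver_case, bulb, hasp, tape, padlock, screw_jar from where it was at the start of the episode above 0.02 m).
It also fails if it takes over 56 s, if anything falls off the work surface, if the arm or the gripper's body presses on something with over 40 N, if the wrist force passes 120 N, or if a joint passes its speed limit or range.

## Robot

A 6-joint arm with a two-finger parallel gripper is mounted at the origin on the work surface. World frame = base frame: x ahead of the robot, y to its left, z up, the work surface at z = 0. Lengths are in m, angles in degrees, forces in N, time in s.
With the tool pointing down it reaches from about 0.35 to 0.875 m from the base axis. Payload 4.2 kg.
Tool frame: the origin (TCP) lies midway between the tips of the shut fingers; the grasp point (between the pads) lies 19 mm behind it; y points along the fingers, z is the direction in which the jaws open and shut, and the axes are right-handed (so a half turn about y gives the same grasp; the last joint's range is limited). The gripper opens to 87 mm and grips with 3 to 60 N. Pads are 19 mm wide; open, the fingers measure 117 mm over their backs; the gripper's body (75 mm by 190 mm) begins 51 mm behind the grasp point.
Start: joints at [-55.313, 22.042, 0.453, 0, -68.411, -14.817], TCP at [0.212, -0.588, 0.192] pointing down, gripper open.
Joint ranges: [-179.83, 179.83], [-69.29, 118.12], [-61.27, 80.66], [-181.25, 117.63], [-171.15, -9.14], [-177.46, 177.46]. Speed limits (degrees/s): [159.86, 159.86, 180, 180, 180, 180].

## Interface

Orientations are given as [roll, pitch, yaw] about the fixed x, y, z axes, in that order (R = Rz(yaw) Ry(pitch) Rx(roll)).
In Python, from workcell import env gives the robot as it stands. The module is installed in compiled form; this text tells all that it offers. Calls block until the motion is done:
- env.goto(position, orientation): joint-space move of the TCP to a pose.
- env.move_straight(position, rotation=None, rate=0.15, force_limit=None): straight line of the TCP; rotation=None keeps the orientation; rate is the mean speed in m/s. With force_limit (N) it stops when the force on the tool has changed by that much, and returns True; else False.
- env.set_joints(angles): joint-space move.
- env.gripper_to(opening, grasp_force=None): opening from 0.0 (shut) to 1.0 (fully open); grasp_force is the grip in N (None keeps the last); returns when the fingers have stopped.
- env.dwell(seconds).
- env.inverse_kinematics(position, orientation): joint angles nearest the present ones, or None.
- env.read_state(): the state.
- env.grab_frame(name): name is "scene" or "top" or "wrist"; returns a dict with "image" (384x512x3 uint8, blue, green, red), "fx", "fy", "cx", "cy" (pixels), "position" and "orientation" of the camera in the world. Camera axes: x right, y up, looking along -z (the intrinsics and any distortion apply to the point x, -y, -z); pixel columns grow to the right and rows downward; lengths in m; the calibration is good to about 2 mm. A picture is of the moment at which its call begins. There is no depth.
A pose or a line that the arm cannot do raises env.Unreachable and nothing moves.
- env.close_job(): hands the job in, once; it reports no verdict.
Trained networks look in a picture, given as the dict that the camera call returned (one of the last four; its "shot" number tells which), for a name from the list of things; names that differ only in an ending like _2 or _b are one class to them, and where a whole thing is asked for, a point or a joint stands for the part that bears it (a point fixed in the world has none). Each returns a list of dicts, best first, with "score" (0 to 1); they miss things now and then, are a little off and sometimes report something else, mostly with a low value. They report only what shows in the picture. A call takes as long as a camera call.
- env.search_frame(picture, thing): "xyz" ([x, y, z] in m, in world coordinates, good to about 4 mm: the middle of the surface that is visible of it).
- env.trace(picture, thing): "mask" (384x512 bool, what is visible of it).
The state is a dict: "clock": time; "joint_positions": joint angles; "qvel": joint speeds; "joint_torque": joint torques, N m; "position": TCP position; "tool_rot": TCP orientation; "force": force on the tool from outside, world axes, zero at the start; "wrist_torque": the same for the moment, N m; "opening": opening from 0.0 (shut) to 1.0 (fully open).
Only numpy, scipy, OpenCV 4.12 (cv2) and the standard library are available. Lean on these libraries where they do the work, as an engineer would, in place of code of your own. Each camera call takes 0.05 s, during which the arm holds its last target.

## Working session

There is one attempt and no reset: what is moved stays moved. The work goes in short steps, each a Python script; the robot and the scene stay as the last script left them, time stands still between calls to the robot, and variables do not carry over. Pictures are saved under pics/ and viewed, and the job is handed in when it is done.

```bash
mkdir -p pics; ls; python3 - <<'E'
from workcell import env
import cv2,numpy as np
s=env.read_state(); print(s)
for n in ["scene","top","wrist"]:
    f=env.grab_frame(n); cv2.imwrite(f"pics/{n}0.png",f["image"])
    print(n,f["fx"],f["fy"],f["cx"],f["cy"],f["position"],f["orientation"],[k for k in f])
    if n!="wrist":
        for t in ["stand","mouth","boom","pull","lantern","mark","lever","lever_tip","drawer_home","drawer_face"]:
            try:
                r=env.search_frame(f,t); print(t,[(np.round(a["xyz"],3).tolist(),round(a["score"],2)) for a in r[:2]])
            except Exception as e: print(t,repr(e))
E
```

```text
pics
{'clock': 0.0, 'joint_positions': array([-5.53131527e+01,  2.20892979e+01,  3.79684498e-01, -3.00379063e-02,
       -6.84111369e+01, -1.48147568e+01]), 'qvel': array([-0.0121366 , -0.06569631, -0.02824777,  0.09507012, -0.10019942,
        0.01973651]), 'joint_torque': array([ 2.48047609e-04, -3.90660489e+01,  1.87407428e+01,  4.21965569e+00,
        1.11004259e-02, -1.92799175e-04]), 'position': array([ 0.21222317, -0.58714992,  0.19127173]), 'tool_rot': array([-8.98761253e+01,  3.89627749e-03,  1.98610130e+01]), 'force': array([-0.3095569 , -0.21730177,  0.09228783]), 'wrist_torque': array([-0.02035932, -0.01686754,  0.00038766]), 'opening': 0.9992620787113992}
scene 451.05063848161416 451.05063848161416 256.35601237290734 190.21869297479597 [ 1.53089684 -0.20012658  1.10908224] [47.2979297  -0.08732781 83.67873723] ['image', 'fx', 'fy', 'cx', 'cy', 'position', 'orientation', 'shot']
stand [([0.526, 0.327, 0.12], 0.83), ([0.53, 0.171, 0.151], 0.27)]
mouth [([0.525, 0.196, 0.176], 0.73), ([0.332, 0.406, 0.072], 0.42)]
boom [([0.534, 0.171, 0.153], 0.56)]
pull [([0.534, 0.167, 0
[... 476 characters left out ...]
 'cy', 'position', 'orientation', 'shot']
stand [([0.501, 0.337, 0.162], 0.8)]
mouth [([0.509, 0.231, 0.19], 0.89)]
boom [([0.509, 0.172, 0.167], 0.65)]
pull [([0.508, 0.167, 0.17], 0.65)]
lantern [([0.511, 0.167, 0.168], 0.68)]
mark [([0.506, 0.163, 0.168], 0.9), ([0.68, -0.397, 0.049], 0.5)]
lever []
lever_tip [([0.474, 0.179, 0.224], 0.69)]
drawer_home [([0.661, -0.036, 0.128], 0.55)]
drawer_face [([0.556, -0.031, 0.036], 0.9), ([0.448, -0.351, 0.02], 0.61)]
wrist 322.8217120982426 322.8217120982426 256.1329456164075 187.1887844142748 [ 0.14327836 -0.61297912  0.38397588] [-1.55054284e+01  2.45754775e-03  1.09887175e+02] ['image', 'fx', 'fy', 'cx', 'cy', 'position', 'orientation', 'shot']
```

View pics/scene0.png

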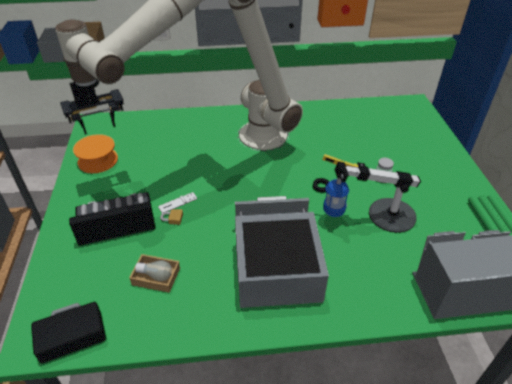

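View pics/top0.png

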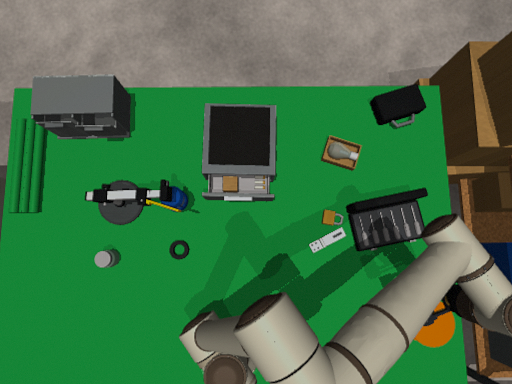

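View pics/wrist0.png

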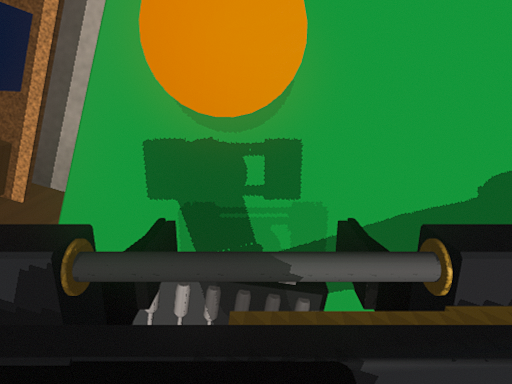

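The scene view shows the lantern boom at about (345–415, 160–185), with the lever pointing left at (340, 160). The open drawer is at (270, 205). In the top view the stand is at (120, 200), the lantern at (178, 198) and the drawer front at (238, 197). I'll zoom in to measure these.

```bash
cat > h.py <<'E'
import numpy as np,cv2
from scipy.spatial.transform import Rotation as R
from scipy.optimize import least_squares
def proj(f,P):
    Rc=R.from_euler('xyz',f["orientation"],degrees=True).as_matrix()
    p=(np.atleast_2d(P)-np.array(f["position"]))@Rc
    return np.c_[f["fx"]*p[:,0]/-p[:,2]+f["cx"], f["fy"]*(-p[:,1])/-p[:,2]+f["cy"]]
def ray(f,u,v):
    Rc=R.from_euler('xyz',f["orientation"],degrees=True).as_matrix()
    d=Rc@np.array([(u-f["cx"])/f["fx"],-(v-f["cy"])/f["fy"],-1]); return np.array(f["position"]),d/np.linalg.norm(d)
def atz(f,u,v,z):
    o,d=ray(f,u,v); return o+d*(z-o[2])/d[2]
def tri(rs):
    A=np.zeros((3,3));b=np.zeros(3)
    for o,d in rs:
        M=np.eye(3)-np.outer(d,d);A+=M;b+=M@o
    X=np.linalg.solve(A,b); return X,[np.linalg.norm(np.cross(d,X-o)) for o,d in rs]
def crop(img,x0,y0,w,h,s,name,grid=10):
    c=cv2.resize(img[y0:y0+h,x0:x0+w],None,fx=s,fy=s,interpolation=cv2.INTER_CUBIC)
    for x in range((x0//grid+1)*grid,x0+w,grid):
        cv2.line(c,(int((x-x0+.5)*s),0),(int((x-x0+.5)*s),5),(255,255,255),1); cv2.putText(c,str(x),(int((x-x0+.5)*s)-8,15),0,.35,(255,255,255),1)
    for y in range((y0//grid+1)*grid,y0+h,grid):
        cv2.line(c,(0,int((y-y0+.5)*s)),(5,int((y-y0+.5)*s)),(255,255,255),1); cv2.putText(c,str(y),(8,int((y-y0+.5)*s)+4),0,.35,(255,255,255),1)
    cv2.imwrite(name,c)
E
python3 - <<'E'
from h import *
import pickle
from workcell import env
F={n:env.grab_frame(n) for n in ["scene","top"]}
pickle.dump(F,open("f0.pkl","wb"))
crop(F["scene"]["image"],310,145,120,90,6,"pics/cs.png")
crop(F["top"]["image"],75,165,125,65,6,"pics/ct.png")
crop(F["top"]["image"],190,90,100,120,5,"pics/cd.png")
E
```

```text
(no output)
```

View pics/cs.png

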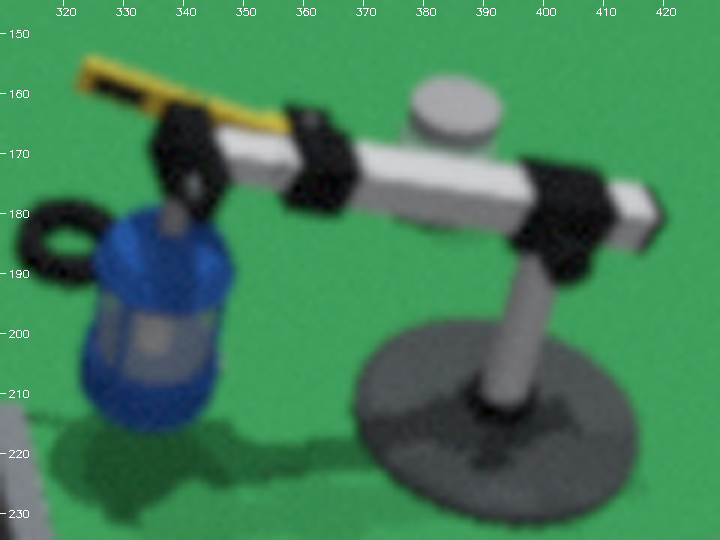

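View pics/ct.png

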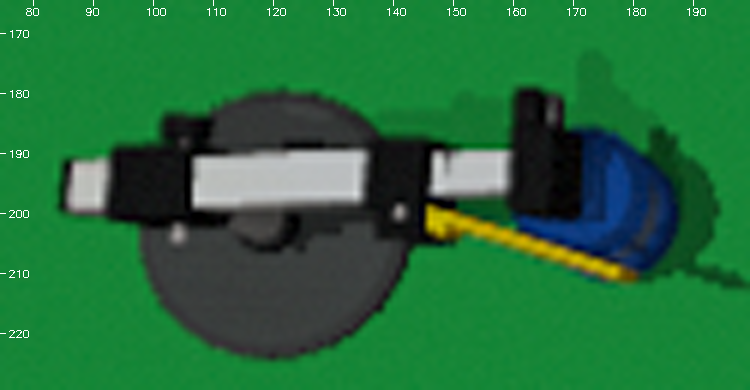

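View pics/cd.png

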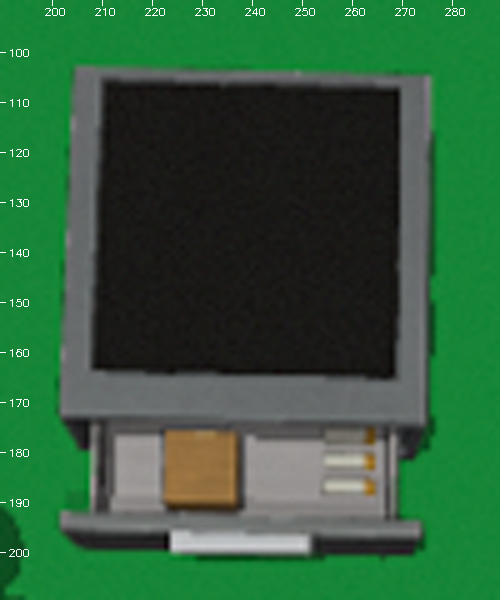

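```bash
cat >> h.py <<'E'
rk=0.26
def frame(psi):
    c,s=np.cos(psi),np.sin(psi)
    h=np.array([s,-c,0.]); u=np.cos(rk)*h+np.sin(rk)*np.array([0,0,1.]); y=np.array([c,s,0.]); z=np.cross(u,y)
    return np.stack([u,y,z],1)   # columns boom x,y,z
E
cat > fit.py <<'E'
from h import *
import pickle
F=pickle.load(open("f0.pkl","rb"))
T,S=F["top"],F["scene"]
# foot
print("foot top",atz(T,120.2,201.7,.016), "scene",atz(S,394,214,.016))
# (frame, boom coords rel mouth (x from mouth), pixel)
obs=[(T,(45,-22,18),(160,200.5)),(T,(45,41,16),(160.2,179.7)),
 (T,(0,0,14),(146,194)),
 (S,(45,41,16),(345,176)),(S,(45,41,-16),(345,181)),(S,(45,22,18),(345.5,165.5)) ]
lev=[(T,(179.5,209.5)),(S,(323.5,156.5))]
tub=[(T,13,(107,195)),(T,13,(135,193.8)),(T,13,(87,196))]
stub=[(S,(415,175.5),(13,13)),(S,(370,173),(13,13)),(S,(390,176.2),(13,13))]
def tip(B,M,a):
    ca,sa=np.cos(a),np.sin(a)
    # lever own x rotated by a toward -y
    lx=np.array([ca,-sa,0]);ly=np.array([sa,ca,0])
    p=np.array([-.012,-.020,0])+.120*lx+.004*ly+np.array([0,0,.010])
    return M+B@p
def res(q):
    M=q[:3];B=frame(q[3]);r=[]
    for f,b,px in obs: r+=list(proj(f,M+B@(np.array(b)/1e3))[0]-px)
    for f,px in lev: r+=list(proj(f,tip(B,M,q[4]))[0]-px)
    for i,(f,z,px) in enumerate(tub): r+=list(proj(f,M+B@np.array([q[5+i],0,z/1e3]))[0]-px)
    for i,(f,px,(y,z)) in enumerate(stub): r+=list(proj(f,M+B@np.array([q[8+i],y/1e3,z/1e3]))[0]-px)
    return r
q=least_squares(res,[.51,.22,.19,0,.3,-.1,-.03,-.2,-.2,-.05,-.1],loss='soft_l1').x
print(np.round(q,4)); print(np.round(np.array(res(q)).reshape(-1,2),1).tolist())
M=q[:3];B=frame(q[3]); np.save("boom.npy",q[:5])
print("pull",M+B@[.045,.031,0],"lantern",M+B@[.057,0,0]-[0,0,.111])
img={"top":T,"scene":S}
def box(x0,x1,y0,y1,z0,z1): return np.array([[x,y,z] for x in(x0,x1) for y in(y0,y1) for z in(z0,z1)])/1e3
E_=[(0,1),(2,3),(4,5),(6,7),(0,2),(1,3),(4,6),(5,7),(0,4),(1,5),(2,6),(3,7)]
for n,(x0,y0,w,h) in {"top":(75,165,125,65),"scene":(310,145,120,90)}.items():
    f=img[n];s=6;c=cv2.resize(f["image"][y0:y0+h,x0:x0+w],None,fx=s,fy=s,interpolation=cv2.INTER_CUBIC)
    for bx,col in [(box(45,69,-22,22,-18,18),(0,0,255)),(box(45,59,22,41,-16,16),(255,0,255)),(box(-20,0,-18,18,-18,18),(255,255,0)),(box(0,45,-10,10,-10,10),(0,165,255))]:
        p=proj(f,M+bx@B.T)
        for a,b in E_: cv2.line(c,*[tuple(int(round((p[k][j]-(x0,y0)[j]+.5)*s)) for j in(0,1)) for k in(a,b)],col,1)
    cv2.imwrite(f"pics/ov_{n}.png",c)
E
python3 fit.py
```

```text
foot top [0.51235099 0.37877102 0.016     ] scene [0.52218933 0.38171336 0.016     ]
[ 0.5079  0.2247  0.2077 -0.0193  0.253  -0.1353 -0.0393 -0.2065 -0.1942
 -0.0376 -0.1066]
[[-0.6, 0.2], [0.6, -0.1], [0.6, -0.1], [3.0, -2.0], [-1.1, 0.9], [1.3, 3.9], [-0.1, -0.6], [-0.7, -2.0], [0.0, 0.3], [0.0, 0.5], [-0.0, -0.1], [-0.2, 4.0], [0.1, -0.4], [0.1, -0.5]]
pull [0.53807737 0.18067248 0.21922358] lantern [0.50685986 0.16967476 0.11130855]
```

View pics/ov_scene.png

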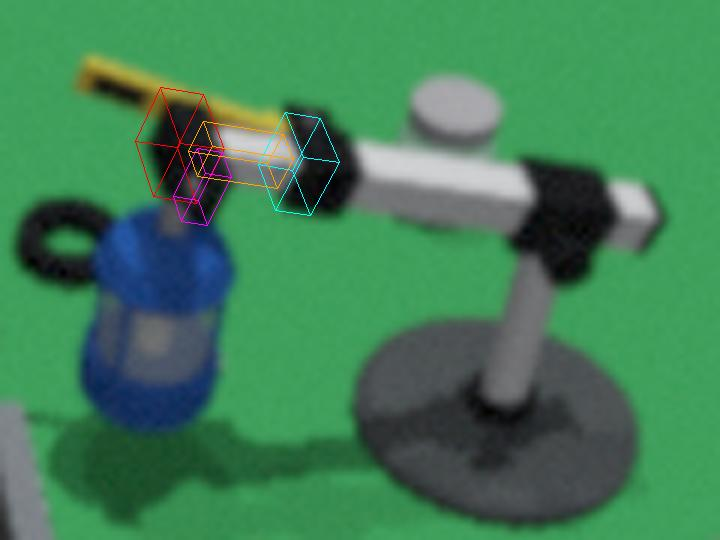

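View pics/ov_top.png

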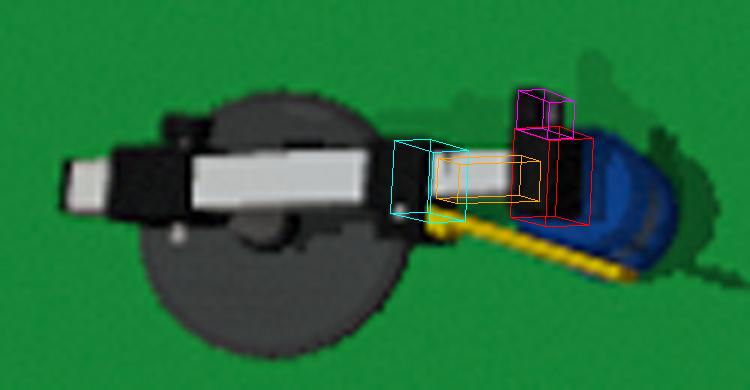

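```bash
python3 - <<'E'
from h import *
import pickle
F=pickle.load(open("f0.pkl","rb"))
crop(F["scene"]["image"],320,150,62,46,12,"pics/cs2.png",5)
crop(F["scene"]["image"],364,150,62,46,12,"pics/cs3.png",5)
crop(F["top"]["image"],130,172,62,46,12,"pics/ct2.png",5)
E
```

```text
(no output)
```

View pics/cs2.png

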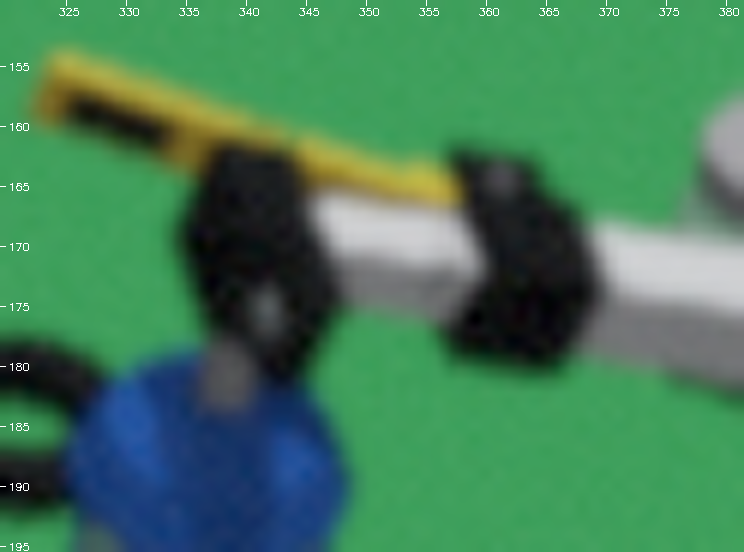

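View pics/cs3.png

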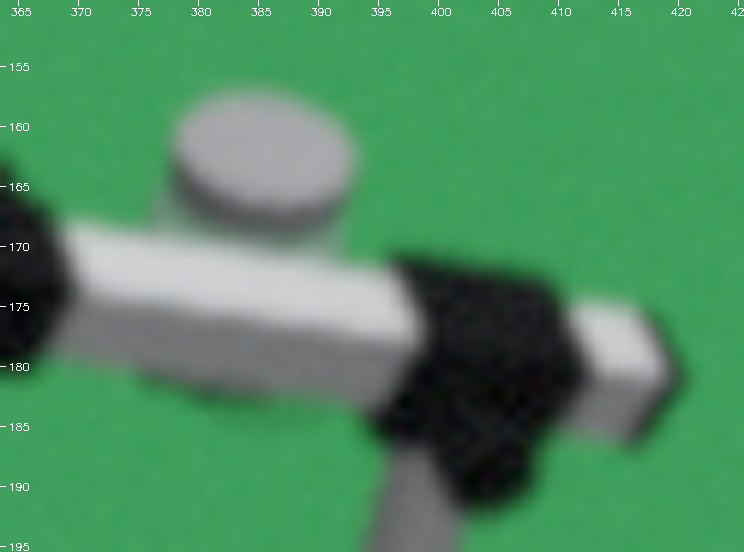

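View pics/ct2.png

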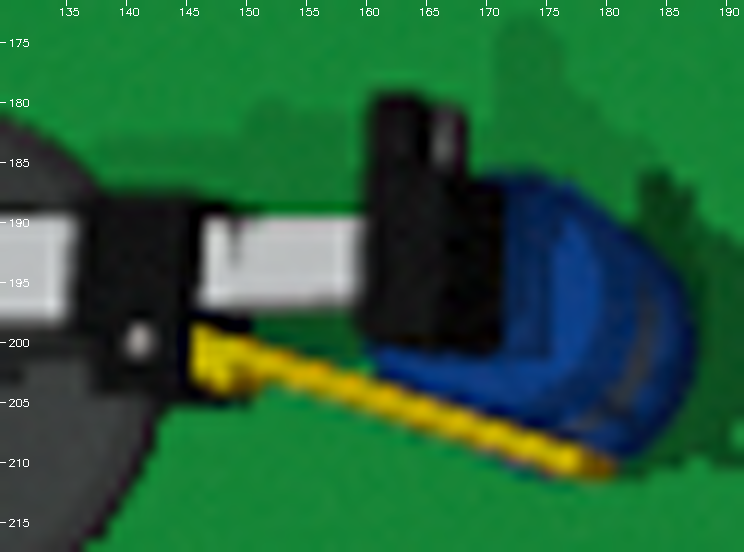

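```bash
sed -i 's/^obs=.*/obs=[(T,(45,-22,18),(159.8,200)),(T,(45,41,16),(160.3,179.5)),(T,(0,0,14),(146,193.7)),/; s/^ (T,(0,0,14).*//; s/^ (S,(45,41,16).*/ (S,(45,41,16),(348,173.7)),(S,(45,41,-16),(344,181)),(S,(45,-22,18),(344.7,162.2)),(S,(69,-22,18),(337,162)),(S,(0,18,-18),(357,179.3))]/; s/^lev=.*/lev=[(T,(180,210)),(S,(323.5,154.7))]/; s/^stub=.*/stub=[(S,(415,181.3),(13,13)),(S,(370,174.3),(13,13)),(S,(396,178),(13,13))]/' fit.py
python3 fit.py; sed 's/B=frame(q\[3\])/h.rk=q[11];B=frame(q[3])/; s/-.05,-.1\]/-.05,-.1,.26]/; s/^from h import \*/import h\nfrom h import */; s/boom.npy/boom2.npy/' fit.py > fit2.py; python3 fit2.py
```

```text
foot top [0.51235099 0.37877102 0.016     ] scene [0.52218933 0.38171336 0.016     ]
[ 0.5093  0.2265  0.2038 -0.0208  0.2852 -0.1352 -0.0388 -0.2067 -0.1936
 -0.0361 -0.1259]
[[-0.6, 0.5], [0.2, -0.1], [0.5, -0.1], [0.5, 1.5], [0.4, 2.1], [-0.8, -0.8], [-0.3, -1.7], [-1.2, 1.3], [-1.3, -0.1], [-0.2, 0.3], [-0.0, -0.1], [0.0, 0.3], [-0.0, -0.4], [0.1, -0.6], [0.1, -0.6], [0.0, -0.2]]
pull [0.53942256 0.18234813 0.21532181] lantern [0.50818803 0.17139883 0.10740678]
foot top [0.51235099 0.37877102 0.016     ] scene [0.52218933 0.38171336 0.016     ]
[ 0.5093  0.2261  0.2042 -0.0192  0.2841 -0.1362 -0.0392 -0.2083 -0.1947
 -0.0364 -0.1266  0.2695]
[[-0.7, 0.4], [0.2, -0.2], [0.5, -0.1], [0.6, 1.4], [0.4, 2.0], [-0.8, -0.9], [-0.2, -1.9], [-1.3, 1.3], [-1.4, -0.2], [-0.1, -0.0], [0.0, 0.1], [0.0, 0.3], [-0.0, -0.2], [0.0, -0.2], [0.1, -0.6], [0.0, -0.1]]
pull [0.539502   0.18216645 0.21613397] lantern [0.50828564 0.17119705 0.10832951]
```

```bash
python3 - <<'E'
from h import *
import pickle
F=pickle.load(open("f0.pkl","rb"));T=F["top"];S=F["scene"]
for n,(u,v,z) in dict(fl=(201.5,173,.13),fr=(274.5,175,.13),bl=(204.5,102.7,.13),br=(275.5,105,.13),dl=(201.5,196.5,.12),dr=(273.5,198,.12),pl=(223,199.5,.119),pr=(251.5,200,.119)).items():
    print(n,np.round(atz(T,u,v,z),4))
crop(F["scene"]["image"],225,190,110,60,7,"pics/csd.png")
E
```

```text
fl [0.5886 0.0791 0.13  ]
fr [ 0.5796 -0.1581  0.13  ]
bl [0.8287 0.0713 0.13  ]
br [ 0.8189 -0.1666  0.13  ]
dl [0.5129 0.0798 0.12  ]
dr [ 0.5054 -0.1539  0.12  ]
pl [0.5025 0.0102 0.119 ]
pr [ 0.4998 -0.0823  0.119 ]
```

View pics/csd.png

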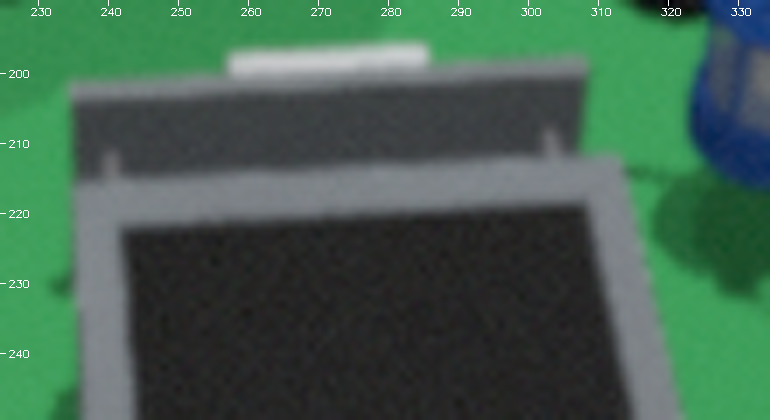

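```bash
python3 - <<'E'
from workcell import env
import numpy as np
env.gripper_to(0.0)
s=env.read_state(); p=s["position"]
env.move_straight([p[0],p[1],.36],rate=.3)
ori=[-90,0,-2.0]
for q in ([.44,-.035,.32],[.44,-.035,.095],[.57,-.04,.095]): print(env.inverse_kinematics(q,ori))
env.goto([.44,-.035,.32],ori)
env.move_straight([.44,-.035,.095],rate=.2)
s=env.read_state();print(s["clock"],s["position"],s["tool_rot"],s["force"])
E
```

```text
[ 1.66773811e+01 -4.76783555e-01 -9.86680849e+00 -2.54444375e-14
 -8.06099751e+01 -1.08677381e+02]
[ 1.66773811e+01  1.02335534e+01 -3.22457177e+01 -2.54444375e-14
 -4.75207288e+01 -1.08677381e+02]
[ 1.22259234e+01  2.19382632e+01 -1.49064873e+01 -2.54444375e-14
 -5.31552495e+01 -1.04225923e+02]
6.9083 [ 0.4407974  -0.03494225  0.09579114] [-89.98049597  -0.10602784  -1.99670792] [ 0.27434566 -0.41349975  0.46068369]
```

```bash
python3 - <<'E'
from workcell import env
import numpy as np,cv2
from h import *
p=np.array([.44,-.035,.095]);d=np.array([np.cos(.034),-np.sin(.034),0])
r=env.move_straight(p+d*.165,rate=.06,force_limit=14)
s=env.read_state();print(r,s["clock"],s["position"],s["force"])
f=env.grab_frame("top"); crop(f["image"],190,90,100,120,5,"pics/cd1.png")
E
```

```text
True 8.9333 [ 0.57448766 -0.03994464  0.09370799] [-0.62471081 -0.19009052  0.06441616]
```

View pics/cd1.png

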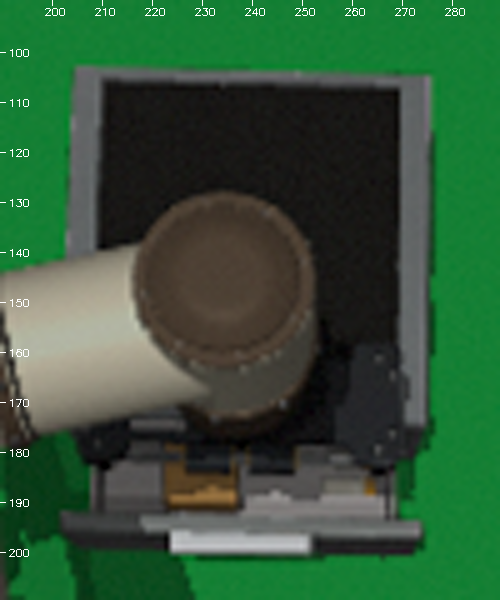

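```bash
python3 - <<'E'
from workcell import env
import numpy as np,cv2
from h import *
s=env.read_state();print(s["clock"],s["position"],s["force"],s["opening"])
f=env.grab_frame("top"); crop(f["image"],150,90,140,120,5,"pics/cd2.png")
f=env.grab_frame("scene"); crop(f["image"],200,90,200,150,4,"pics/cd3.png")
f=env.grab_frame("wrist"); cv2.imwrite("pics/w2.png",f["image"])
E
```

```text
8.9833 [ 0.57440673 -0.03992875  0.09355571] [-0.87843789 -0.11821134 -0.19051633] 0.004257944725386261
```

View pics/cd2.png

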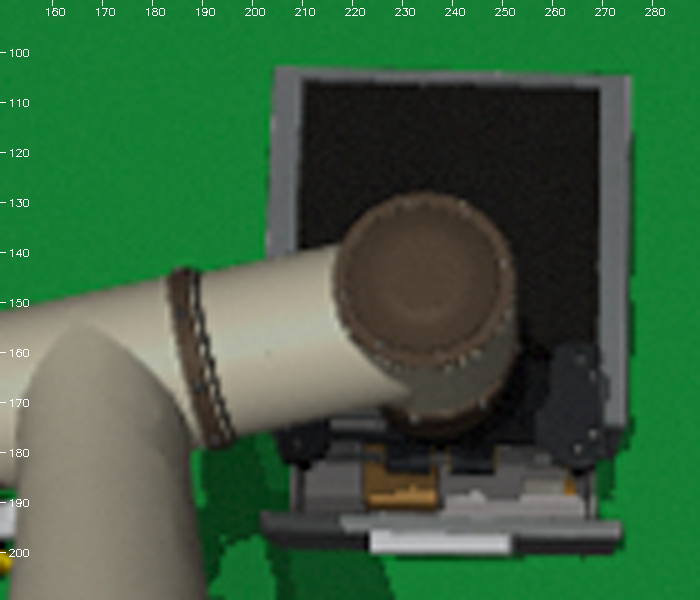

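View pics/cd3.png

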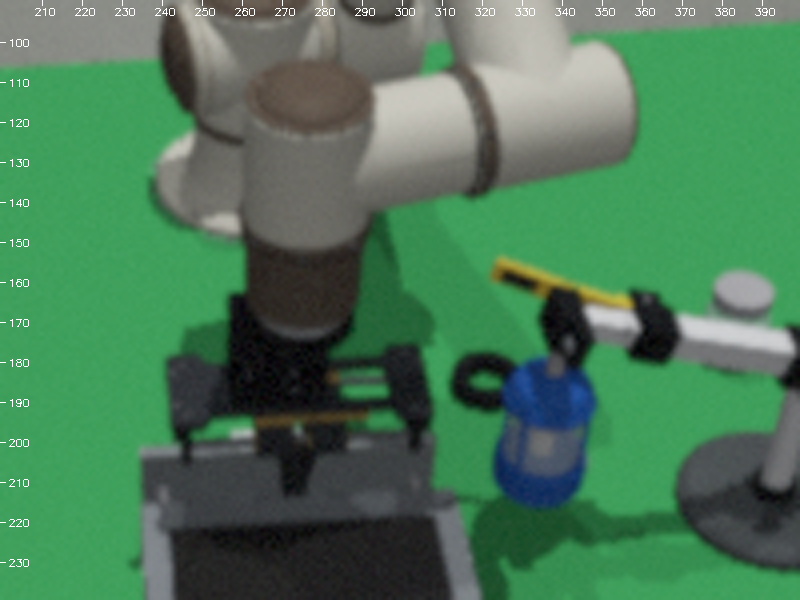

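View pics/w2.png

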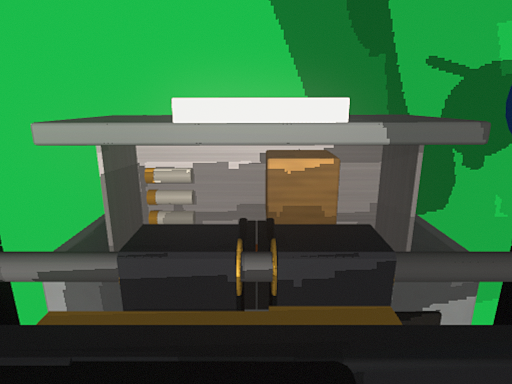

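```bash
python3 - <<'E'
from workcell import env
import numpy as np,cv2
from h import *
f=env.grab_frame("scene"); s=env.read_state()
print(s["position"],s["joint_positions"],proj(f,s["position"]), proj(f,s["position"]+[0,0,.03]))
for t in ["drawer_face","drawer_home"]: print(t,env.search_frame(f,t)[:2])
m=env.trace(f,"drawer_face"); print([(a["score"],a["mask"].sum()) for a in m])
img=f["image"].copy(); 
if m: img[m[0]["mask"]]=(0,0,255)
crop(img,220,150,120,90,6,"pics/tr.png")
crop(f["image"],240,170,70,60,11,"pics/tr2.png",5)
E
```

```text
[ 0.57396179 -0.03995447  0.09350001] [  12.08336715   22.70314587  -13.86771276   -0.12197793  -54.05878434
 -104.06409197] [[273.19350535 219.00835713]] [[273.45661396 212.22880398]]
drawer_face [{'xyz': [0.5263, -0.056, 0.0874], 'score': 0.81}]
drawer_home [{'xyz': [0.7518, -0.0463, 0.1321], 'score': 0.72}]
[(0.6, np.int64(898))]
```

View pics/tr.png

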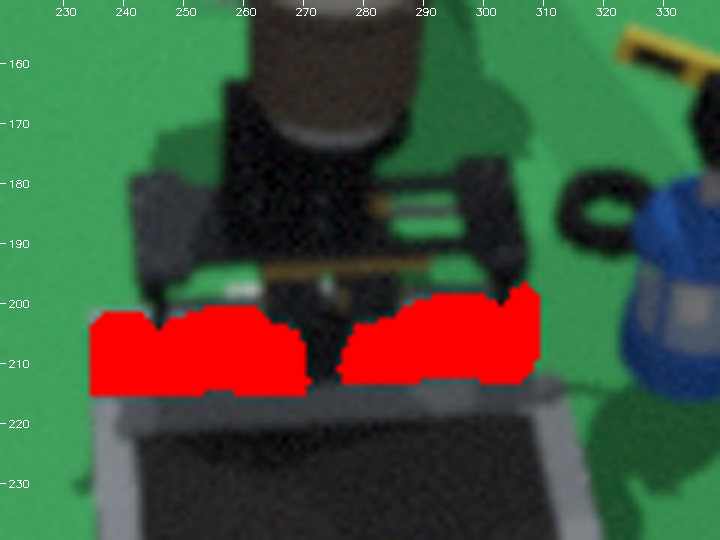

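View pics/tr2.png

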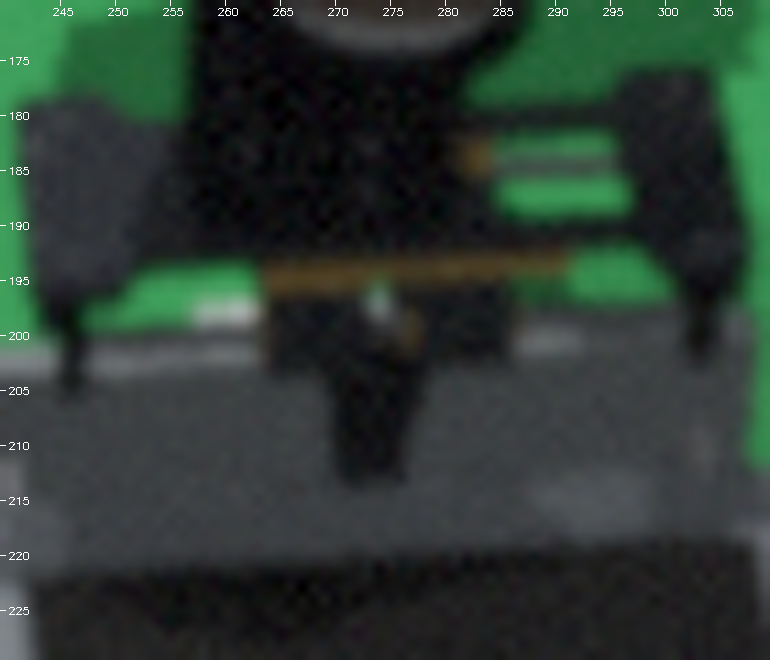

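The fingers are now inside the drawer, behind its front at about (270, 212) in the scene view, and the drawer hasn't moved. They must have passed the panel's upper part without pushing it. I'll lift out and push lower with a tilted tool, tracking the panel in small steps.

```bash
python3 - <<'E'
from workcell import env
import numpy as np
from scipy.spatial.transform import Rotation as R
from h import *
for tilt in (30,45,60):
    a=np.radians(tilt);ps=-.034
    Y=np.array([np.sin(a)*np.cos(ps),np.sin(a)*np.sin(ps),-np.cos(a)]);Z=np.array([-np.sin(ps),np.cos(ps),0]);X=np.cross(Y,Z)
    e=R.from_matrix(np.stack([X,Y,Z],1)).as_euler('xyz',degrees=True)
    print(tilt,e)
    for p in ([.42,-.035,.22],[.44,-.035,.07],[.59,-.04,.07]): 
        q=env.inverse_kinematics(p,e); print(None if q is None else np.round(q,1))
E
```

```text
30 [-90.        -30.         -1.9480565]
[  27.   -18.1  -54.1   28.6  -30.3 -140.8]
None
None
45 [-90.        -45.         -1.9480565]
None
None
None
60 [-90.        -60.         -1.9480565]
None
None
[ -31.3   25.7  -48.4 -144.2  -46.5   79.3]
```

```bash
python3 - <<'E'
from workcell import env
import numpy as np,cv2
from h import *
s=env.read_state();p=s["position"]
r=env.move_straight([p[0]-.005,p[1],.2],rate=.2,force_limit=8);print(r)
f=env.grab_frame("scene"); a=f["image"][150:240,220:340]
env.move_straight([.445,-.035,.2],rate=.25)
r=env.move_straight([.445,-.035,.080],rate=.2,force_limit=8);print(r)
f=env.grab_frame("scene"); b=f["image"][150:240,220:340]
d=np.array([np.cos(.034),-np.sin(.034),0]);p=np.array([.445,-.035,.08])
r=env.move_straight(p+d*.065,rate=.08,force_limit=4)
s=env.read_state();print(r,s["clock"],s["position"],s["force"])
f=env.grab_frame("scene"); c=f["image"][150:240,220:340]
f=env.grab_frame("top"); g=f["image"][130:220,180:300]
cv2.imwrite("pics/m.png",cv2.resize(np.vstack([np.hstack([a,b]),np.hstack([c,g])]),None,fx=3.2,fy=3.2,interpolation=cv2.INTER_CUBIC))
E
```

```text
False
False
False 12.4833 [ 0.50979236 -0.03719503  0.07997593] [ 0.65078828  0.13442525 -0.07395741]
```

View pics/m.png

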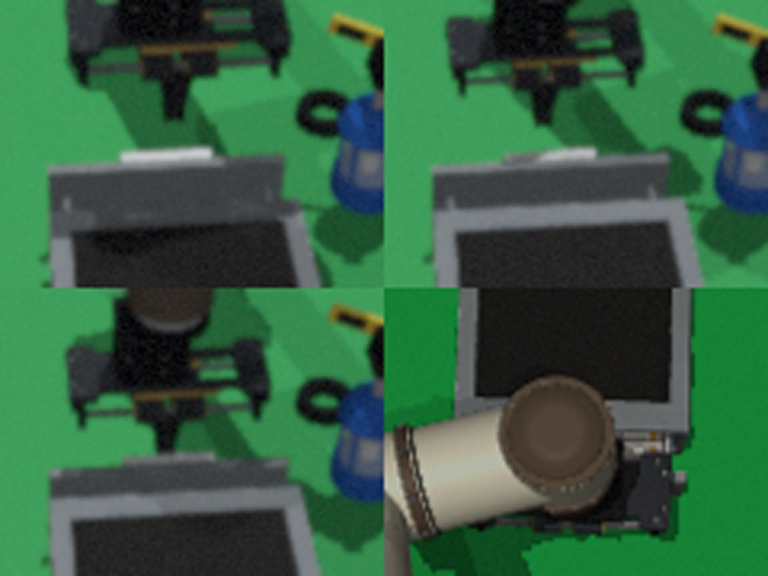

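The panel now moves with the finger at z = 0.08: bottom-left, the visible face height has shrunk. I'll keep pushing.

```bash
python3 - <<'E'
from workcell import env
import numpy as np,cv2
from h import *
d=np.array([np.cos(.034),-np.sin(.034),0]);p=np.array([.445,-.035,.08])
I=[]
for L in (.095,.105,.114,.120,.126,.132):
    r=env.move_straight(p+d*L,rate=.06,force_limit=14)
    s=env.read_state();print(L,r,s["clock"],s["position"],s["force"])
    f=env.grab_frame("scene"); I.append(f["image"][150:240,220:340])
    if r: break
while len(I)<6: I.append(I[-1]*0)
cv2.imwrite("pics/m2.png",cv2.resize(np.vstack([np.hstack(I[:3]),np.hstack(I[3:6])]),None,fx=2.2,fy=2.2,interpolation=cv2.INTER_CUBIC))
E
```

```text
0.095 False 13.2333 [ 0.54059709 -0.03824174  0.0798478 ] [-0.28049079 -0.10289612 -1.04626664]
0.105 True 13.4917 [ 0.54237575 -0.03858876  0.07898521] [-0.4301934   0.20937566  0.03941482]
```

View pics/m2.png

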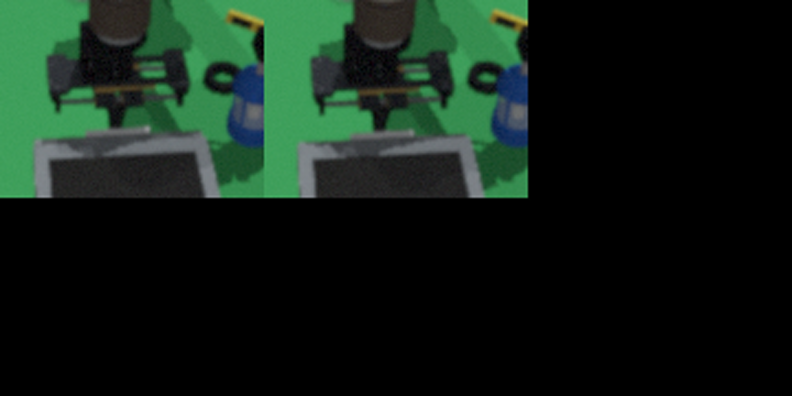

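```bash
python3 - <<'E'
from workcell import env
import numpy as np,cv2
from h import *
s=env.read_state();print(s["position"],s["force"])
f=env.grab_frame("scene"); crop(f["image"],225,150,100,80,8,"pics/n1.png")
f=env.grab_frame("top"); crop(f["image"],190,150,100,70,8,"pics/n2.png")
f=env.grab_frame("wrist"); cv2.imwrite("pics/n3.png",f["image"])
E
```

```text
[ 0.54161333 -0.03863658  0.07871293] [ 0.15506107 -0.36058929 -0.37265768]
```

View pics/n1.png

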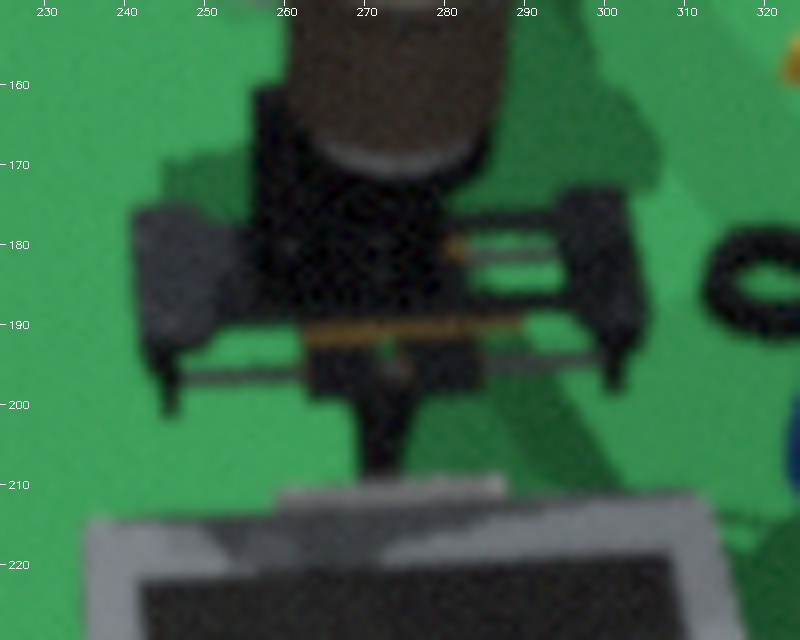

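View pics/n2.png

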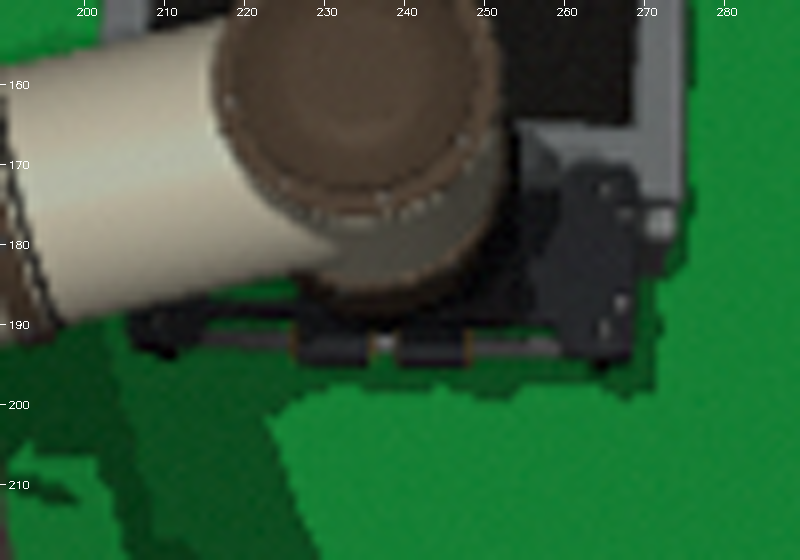

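View pics/n3.png

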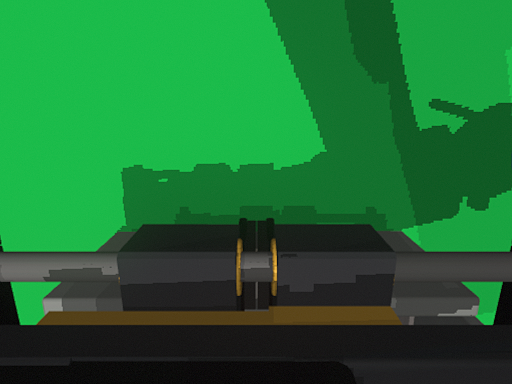

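```bash
python3 - <<'E'
from workcell import env
import numpy as np,cv2
from h import *
env.move_straight([.46,-.0355,.09],rate=.2)
env.move_straight([.40,-.034,.26],rate=.3)
s=env.read_state();print(s["clock"],s["position"],s["force"])
f=env.grab_frame("scene"); crop(f["image"],225,190,110,60,7,"pics/o1.png")
f=env.grab_frame("top"); crop(f["image"],190,150,100,70,8,"pics/o2.png")
import pickle;pickle.dump(f,open("f1.pkl","wb"))
E
```

```text
15.0 [ 0.40009989 -0.03382589  0.25920628] [-0.12955102  0.38305788 -0.48749939]
```

View pics/o1.png

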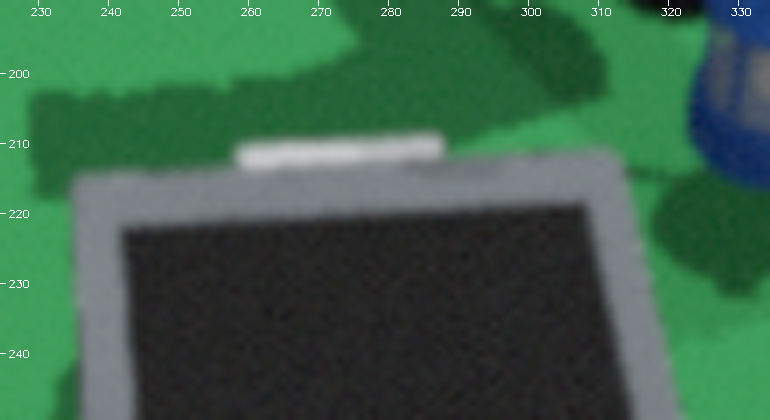

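View pics/o2.png

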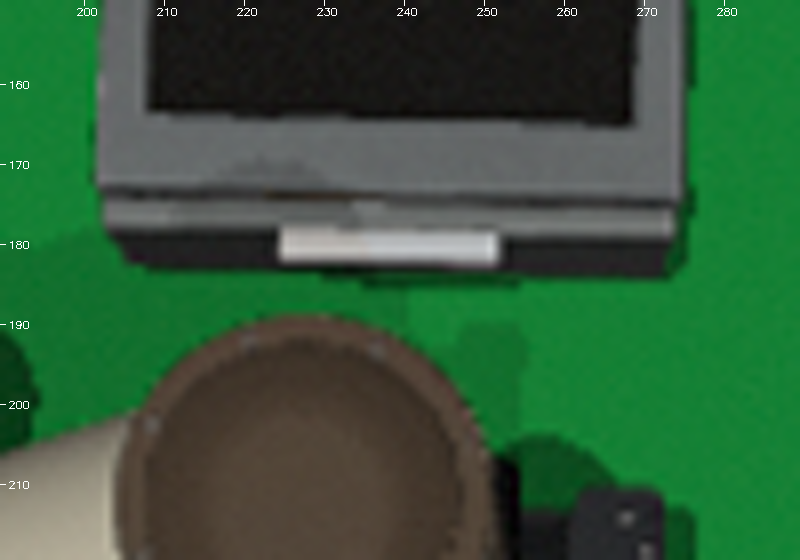

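```bash
python3 - <<'E'
from h import *
import pickle
T=pickle.load(open("f1.pkl","rb"))
for n,(u,v,z) in dict(dl=(202.5,178,.12),dr=(273.5,179.2,.12),pl=(224,182,.119),pr=(251.5,182.8,.119)).items():
    print(n,np.round(atz(T,u,v,z),4))
E
```

```text
dl [0.574  0.0771 0.12  ]
dr [ 0.5676 -0.1552  0.12  ]
pl [0.5601 0.0069 0.119 ]
pr [ 0.5566 -0.083   0.119 ]
```

```bash
python3 - <<'E'
from workcell import env
import numpy as np,cv2
from h import *
env.move_straight([.46,-.0355,.080],rate=.3)
env.move_straight([.53,-.038,.080],rate=.15)
p=np.array([.53,-.038,.08]);d=np.array([np.cos(.034),-np.sin(.034),0])
for L in (.006,.012,.018,.024,.03):
    r=env.move_straight(p+d*L,rate=.05,force_limit=20)
    s=env.read_state();print(L,r,s["clock"],s["position"],s["force"])
    if r or s["force"][0]<-12: break
f=env.grab_frame("scene"); crop(f["image"],225,190,110,60,7,"pics/o3.png")
E
```

```text
0.006 False 16.7667 [ 0.53583216 -0.0381613   0.08028245] [-0.90456943 -0.36248824 -0.64190816]
0.012 False 17.0333 [ 0.54224558 -0.03837749  0.0799292 ] [-0.72659472  0.67199596  0.55617455]
0.018 False 17.3 [ 0.54833736 -0.03861392  0.0798831 ] [ 0.76014515 -0.33561274 -0.22734139]
0.024 False 17.5667 [ 0.54986164 -0.03907054  0.07942301] [-7.78901943  2.32356901  4.00683104]
0.03 True 17.775 [ 0.54891592 -0.03943985  0.07854218] [-1.00449818 -0.02802489  1.22300758]
```

View pics/o3.png

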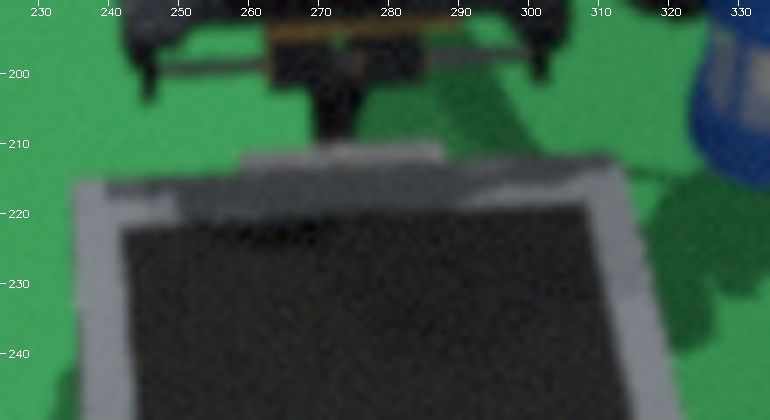

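Pushed again, the finger moved freely to x = 0.549, then hit a hard stop at 20 N. The pull at (259–288, 211) didn't move, so the drawer is seated. Next I'll plan the boom grasp.

```bash
python3 - <<'E'
from workcell import env
import numpy as np,cv2
from h import *
env.move_straight([.46,-.0355,.09],rate=.3)
env.move_straight([.42,-.034,.36],rate=.4)
q=np.load("boom.npy");M=q[:3];B=frame(q[3])
for nm,Rm in (("A",np.stack([B[:,0],-B[:,2],B[:,1]],1)),("B",np.stack([-B[:,0],-B[:,2],-B[:,1]],1))):
    e=R.from_matrix(Rm).as_euler('xyz',degrees=True);print(nm,np.round(e,2),np.linalg.det(Rm))
    for b in ([.024,-.027,.10],[.024,-.027,-.016],[.0355,-.027,-.016],[.1075,-.027,-.016],[.1075,-.005,-.016]):
        p=M+B@b;j=env.inverse_kinematics(p,e);print(np.round(p,3),None if j is None else np.round(j,1))
E
```

```text
A [-90.   -14.9  -91.19] 1.0
[0.482 0.23  0.307] [ 49.   14.4   0.5   9.5 -87.7 128.5]
[0.482 0.2   0.194] [ 46.9  16.3 -13.3  10.4 -71.9 127.7]
[0.482 0.189 0.197] [ 46.1  15.6 -13.9  10.6 -71.9 128.5]
[0.48  0.119 0.216] [ 40.5  11.6 -16.8  11.7 -71.9 133.7]
[0.502 0.119 0.216] [ 38.9  13.6 -14.3  11.9 -72.2 135.3]
B [-90.    14.9   88.81] 1.0
[0.482 0.23  0.307] [ 49.   14.4   0.5   9.5 -87.7 -51.5]
[0.482 0.2   0.194] [ 46.9  16.3 -13.3  10.4 -71.9 -52.3]
[0.482 0.189 0.197] [ 46.1  15.6 -13.9  10.6 -71.9 -51.5]
[0.48  0.119 0.216] [ 40.5  11.6 -16.8  11.7 -71.9 -46.3]
[0.502 0.119 0.216] [ 38.9  13.6 -14.3  11.9 -72.2 -44.7]
```

```bash
python3 - <<'E'
from workcell import env
import numpy as np,cv2,pickle
from h import *
q=np.load("boom.npy");M=q[:3];B=frame(q[3])
e=R.from_matrix(np.stack([B[:,0],-B[:,2],B[:,1]],1)).as_euler('xyz',degrees=True)
env.goto(M+B@[.045,-.027,.13],e)
env.gripper_to(1.0)
s=env.read_state();print(s["clock"],s["position"],s["tool_rot"],s["opening"],s["force"])
f=env.grab_frame("wrist");pickle.dump(f,open("fw.pkl","wb"));cv2.imwrite("pics/w3.png",f["image"])
print(f["position"],f["orientation"])
E
```

```text
24.1 [0.48213458 0.21697584 0.34093692] [-89.99919323 -14.89883221 -91.19069496] 1.0030731442207903 [ 0.6499508   1.16208679 -0.0781652 ]
[0.48396606 0.33633503 0.50738247] [-30.33729754  -0.04685672  -1.17472759]
```

View pics/w3.png

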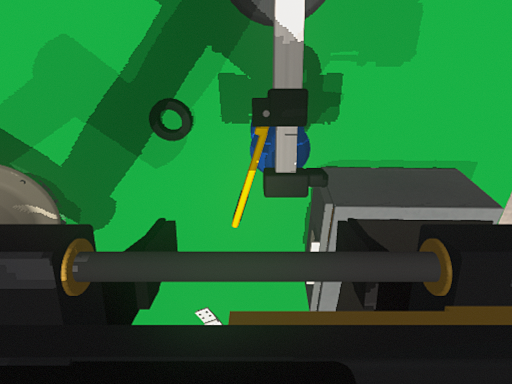

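```bash
python3 - <<'E'
from h import *
import pickle
f=pickle.load(open("fw.pkl","rb"))
q=np.load("boom.npy");M=q[:3];B=frame(q[3])
def box(x0,x1,y0,y1,z0,z1): return np.array([[x,y,z] for x in(x0,x1) for y in(y0,y1) for z in(z0,z1)])/1e3
E_=[(0,1),(2,3),(4,5),(6,7),(0,2),(1,3),(4,6),(5,7),(0,4),(1,5),(2,6),(3,7)]
x0,y0,w,h,s=210,70,140,170,4.5
c=cv2.resize(f["image"][y0:y0+h,x0:x0+w],None,fx=s,fy=s,interpolation=cv2.INTER_CUBIC)
cv2.imwrite("pics/w3c.png",c)
crop(f["image"],210,70,170,130,4.5,"pics/w3g.png")
for bx,col in [(box(45,69,-22,22,-18,18),(0,0,255)),(box(45,59,22,41,-16,16),(255,0,255)),(box(-20,0,-18,18,-18,18),(255,255,0)),(box(0,45,-10,10,-10,10),(0,165,255))]:
        p=proj(f,M+bx@B.T); print(np.round(p,0).tolist())
        for a,b in E_: cv2.line(c,*[tuple(int(round((p[k][j]-(x0,y0)[j]+.5)*s)) for j in(0,1)) for k in(a,b)],col,1)
cv2.imwrite("pics/w3o.png",c)
E
```

```text
[[261.0, 168.0], [262.0, 176.0], [302.0, 168.0], [307.0, 176.0], [261.0, 190.0], [262.0, 200.0], [301.0, 190.0], [306.0, 200.0]]
[[302.0, 169.0], [307.0, 175.0], [320.0, 169.0], [326.0, 175.0], [302.0, 181.0], [306.0, 189.0], [319.0, 181.0], [326.0, 189.0]]
[[265.0, 106.0], [266.0, 107.0], [301.0, 106.0], [306.0, 107.0], [265.0, 126.0], [266.0, 129.0], [300.0, 126.0], [305.0, 129.0]]
[[273.0, 126.0], [274.0, 128.0], [293.0, 126.0], [295.0, 128.0], [273.0, 170.0], [274.0, 174.0], [292.0, 170.0], [294.0, 174.0]]
```

View pics/w3o.png

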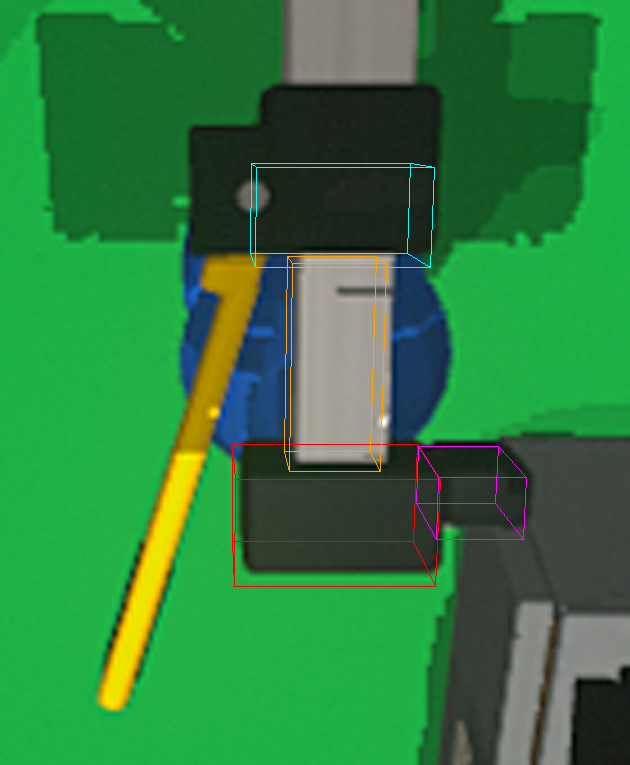

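View pics/w3g.png

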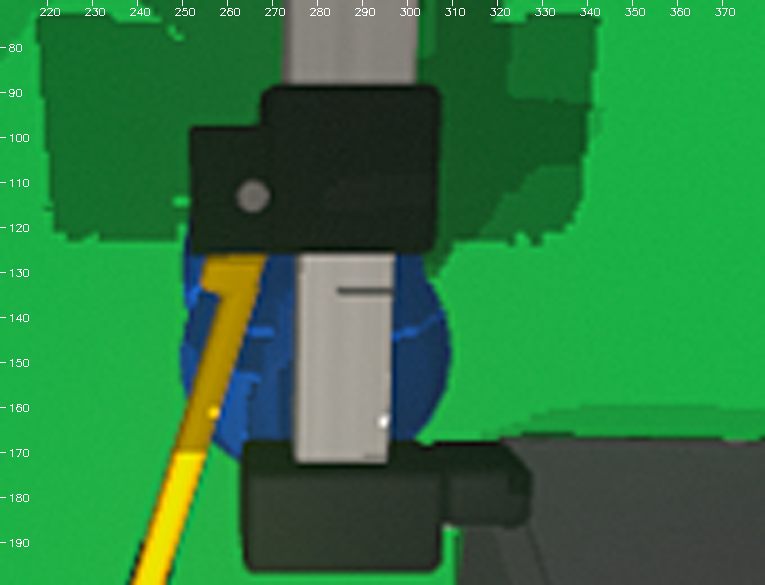

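The wrist view matches the model to about 3 px: crosshead at (263–308, 168–197), collar mouth at row 125.5. I'll apply that small correction, insert the fingers and draw the boom.

```bash
cat >> h.py <<'E'
def model():
    q=np.load("boom.npy");B0=frame(q[3]);M=q[:3]+B0@np.array([-.0025,.001,0]);B=frame(-.015)
    e=R.from_matrix(np.stack([B[:,0],-B[:,2],B[:,1]],1)).as_euler('xyz',degrees=True)
    return M,B,e
E
python3 - <<'E'
from workcell import env
import numpy as np,cv2,pickle
from h import *
M,B,e=model()
def st(t):
    s=env.read_state(); print(t,round(s["clock"],2),"b",np.round(1e3*(B.T@(s["position"]-M)),1),"F",np.round(B.T@s["force"],2),round(s["opening"],3))
env.move_straight(M+B@[.024,-.027,.08],e,rate=.15)
r=env.move_straight(M+B@[.024,-.027,-.016],rate=.12,force_limit=8);print(r);st("in")
for x in (.030,.036,.042):
    r=env.move_straight(M+B@[x,-.027,-.016],rate=.05);st(x)
f=env.grab_frame("wrist");cv2.imwrite("pics/w4.png",f["image"])
f=env.grab_frame("scene");crop(f["image"],300,130,130,100,6,"pics/s4.png")
E
```

```text
False
in 25.62 b [ 23.8 -26.4 -15. ] F [ 0.36 -0.13  0.22] 0.998
0.03 25.88 b [ 30.2 -26.8 -15.4] F [-0.01  0.16  0.25] 1.0
0.036 26.15 b [ 35.9 -26.8 -15.8] F [-0.98 -1.1   0.39] 1.0
0.042 26.42 b [ 42.  -26.9 -15.8] F [-0.77  0.87  1.3 ] 1.0
```

View pics/w4.png

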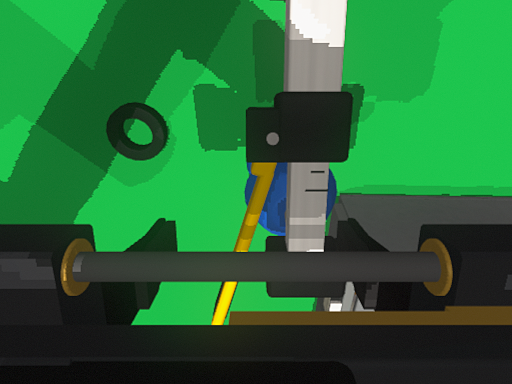

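View pics/s4.png

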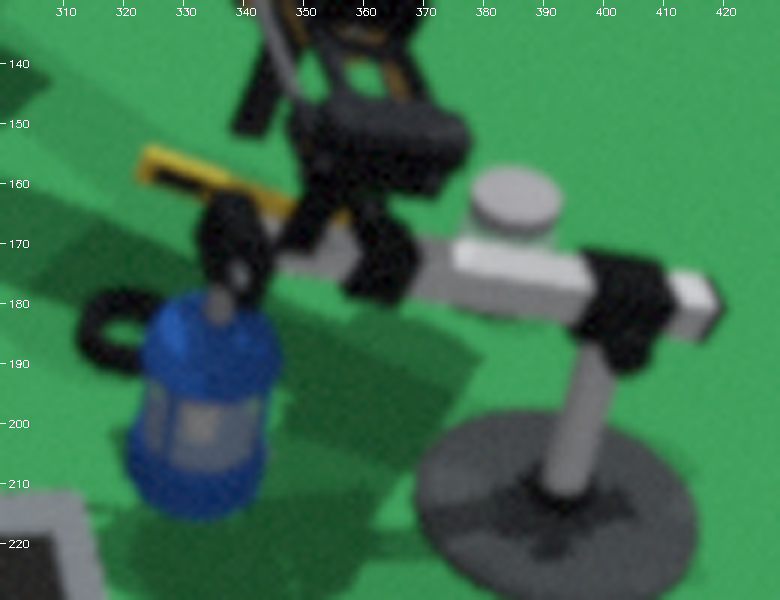

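The wrist view shows two scale lines now, at rows 172 and 189, with the mouth at row 162. So the boom is about 8 mm out and following the finger. I'll draw on.

```bash
python3 - <<'E'
from workcell import env
import numpy as np,cv2,pickle
from h import *
M,B,e=model()
def st(t):
    s=env.read_state(); print(t,round(s["clock"],2),"b",np.round(1e3*(B.T@(s["position"]-M)),1),"F",np.round(B.T@s["force"],2),round(s["opening"],3))
r=env.move_straight(M+B@[.102,-.027,-.016],rate=.08,force_limit=15);st(r)
f=env.grab_frame("wrist");cv2.imwrite("pics/w5.png",f["image"]);pickle.dump(f,open("fw5.pkl","wb"))
crop(f["image"],230,50,140,130,5,"pics/w5c.png")
f=env.grab_frame("top");crop(f["image"],120,165,100,60,8,"pics/t5.png")
E
```

```text
False 27.42 b [102.3 -27.  -16.1] F [-1.52 -0.13  1.96] 1.001
```

View pics/w5.png

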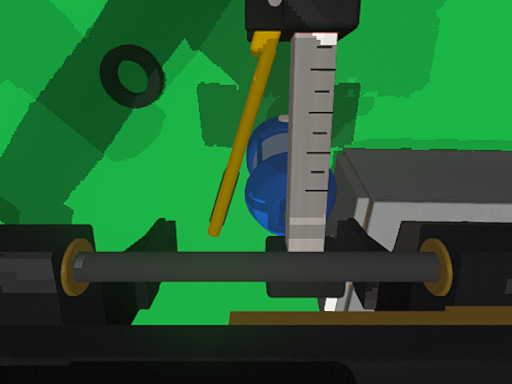

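View pics/w5c.png

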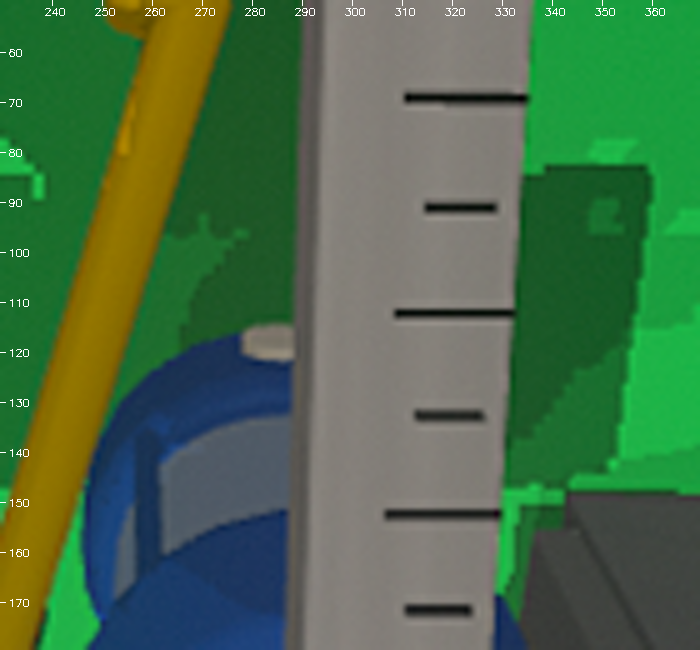

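```bash
python3 - <<'E'
from workcell import env
import numpy as np,cv2,pickle
from h import *
M,B,e=model()
def st(t):
    s=env.read_state(); print(t,round(s["clock"],2),"b",np.round(1e3*(B.T@(s["position"]-M)),1),"F",np.round(B.T@s["force"],2),round(s["opening"],3))
r=env.move_straight(M+B@[.1062,-.027,-.016],rate=.05,force_limit=15);st(r)
f=env.grab_frame("wrist");pickle.dump(f,open("fw6.pkl","wb"))
g=pickle.load(open("fw5.pkl","rb"))
crop(f["image"],260,0,110,80,7,"pics/w6c.png");crop(g["image"],260,0,110,80,7,"pics/w5d.png")
E
```

```text
False 27.77 b [106.2 -27.1 -16.2] F [-2.28  0.84  0.5 ] 0.999
```

View pics/w6c.png

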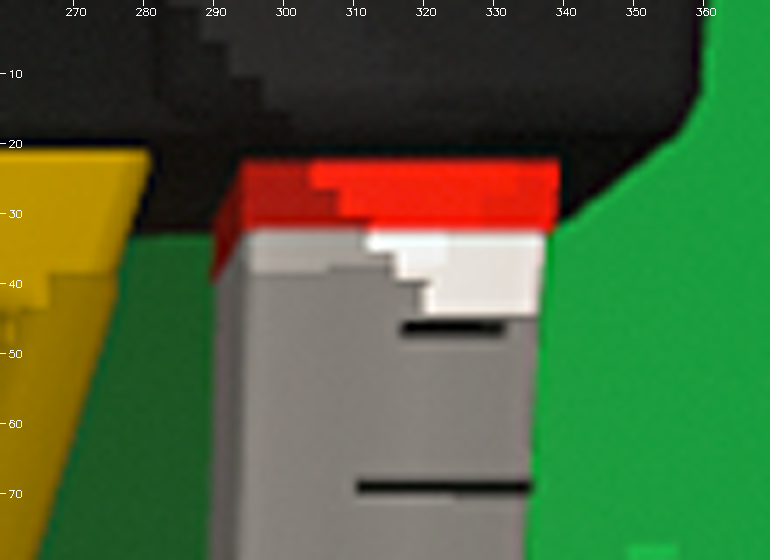

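View pics/w5d.png

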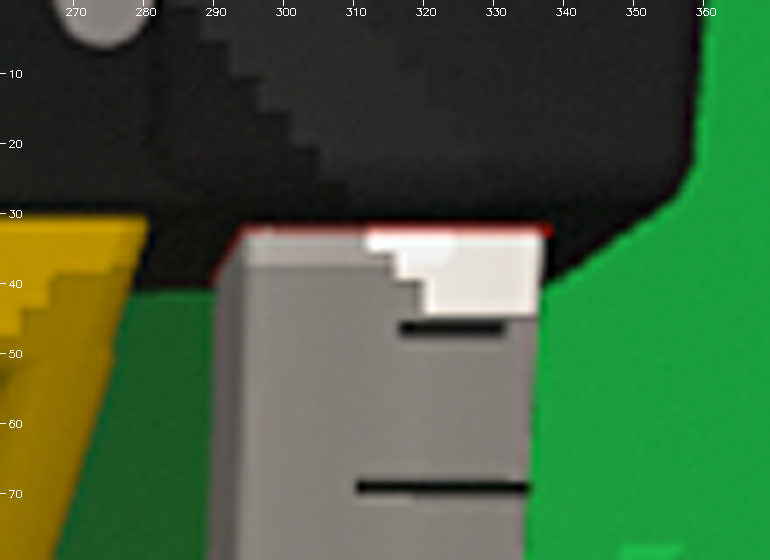

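View pics/t5.png

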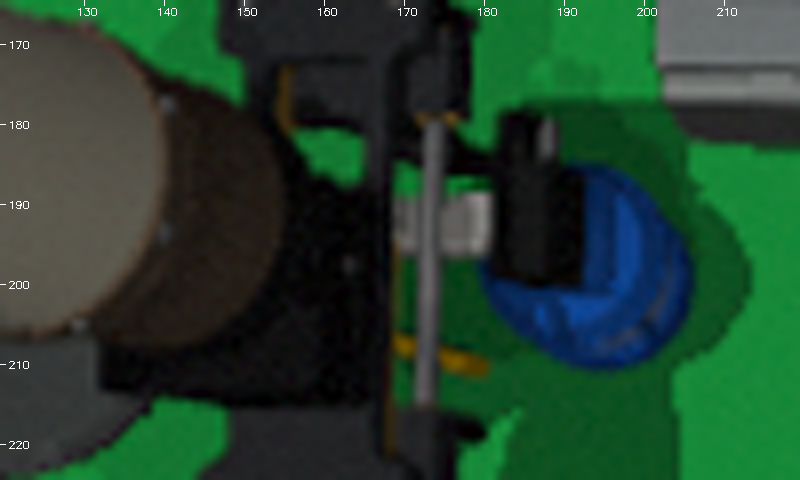

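The red band shows 4.3 of its 8 mm, at rows 22.5–32.5, so the mark is at the mouth. I'll hold briefly, then begin closing the lever while shifting the tool sideways so the far finger stays on the crosshead.

```bash
python3 - <<'E'
from workcell import env
import numpy as np,cv2,pickle
from h import *
M,B,e=model()
def st(t):
    s=env.read_state(); print(t,round(s["clock"],2),"b",np.round(1e3*(B.T@(s["position"]-M)),1),"F",np.round(B.T@s["force"],2),round(s["opening"]*87,1))
X=.107
env.move_straight(M+B@[X,-.027,-.016],rate=.05)
env.dwell(.4);st("hold")
for y,op in ((-.019,71),(-.012,57)):
    r=env.move_straight(M+B@[X,y,-.016],rate=.05);st("shift")
    env.gripper_to(op/87,20);st("close")
f=env.grab_frame("wrist");cv2.imwrite("pics/w7.png",f["image"])
E
```

```text
hold 28.47 b [107.  -27.1 -16.1] F [-2.37 -0.31 -1.47] 87.0
shift 28.77 b [107.1 -18.4 -16. ] F [-1.61  1.13 -0.02] 86.9
close 29.4 b [107.  -18.9 -15.9] F [-1.93  0.94 -0.43] 71.1
shift 29.69 b [106.9 -11.7 -16.2] F [-0.47  0.72 -0.12] 71.4
close 30.28 b [106.9 -11.9 -15.9] F [-1.92  1.71  0.39] 57.4
```

View pics/w7.png

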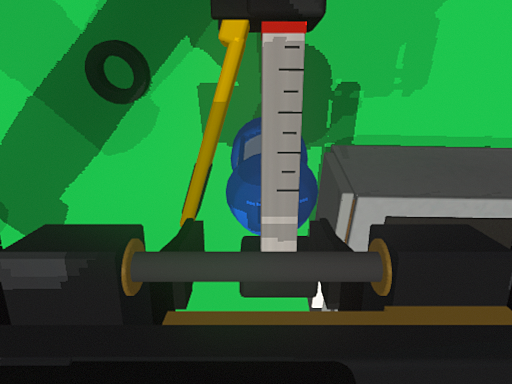

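```bash
python3 - <<'E'
from workcell import env
import numpy as np,cv2,pickle
from h import *
M,B,e=model()
f=env.grab_frame("wrist");pickle.dump(f,open("fw7.pkl","wb"))
img=f["image"].copy()
def pj(b): return proj(f,M+B@(np.array(b)/1e3))[0]
for z in (-16,0,10,30): print("near inner",z,pj((97.5,-40.6,z)),pj((116.5,-40.6,z)),"far",pj((97.5,16.7,z)))
for a in (.15,.2,.25,.285,.32):
    ca,sa=np.cos(a),np.sin(a)
    for oy in (.5,7.5):
        print(a,oy,pj((-12+120*ca+oy*sa,-20-120*sa+oy*ca,10)))
print(pj((0,-10,10)),pj((0,10,10)),pj((117,-22,18)),pj((117,22,18)))
crop(f["image"],150,180,200,130,4,"pics/w7c.png")
E
```

```text
near inner -16 [210.87904942 202.98127306] [211.98267697 231.21743607] far [302.65493074 202.95545899]
near inner 0 [207.16381042 211.67407825] [208.45473221 241.95871299] far [306.54459784 211.64274554]
near inner 10 [204.51196984 217.87877558] [205.94529903 249.59900173] far [309.32079905 217.84318757]
near inner 30 [198.23244638 232.57141693] [200.03176628 267.60350494] far [315.89433656 232.52470208]
0.15 0.5 [210.9243624  233.50510713]
0.15 7.5 [223.4652491 235.2447377]
0.2 0.5 [200.16981697 231.80297369]
0.2 7.5 [212.65974061 234.1234224 ]
0.25 0.5 [189.45812153 229.60076328]
0.25 7.5 [201.88207143 232.50177123]
0.285 0.5 [181.99242293 227.76147126]
0.285 7.5 [194.36114282 231.0687444 ]
0.32 0.5 [174.55867553 225.67682175]
0.32 7.5 [186.8646096  229.39026793]
[261.27121544  21.61489275] [304.14778648  21.63326177] [238.30231826 257.14614908] [319.93733635 257.10588273]
```

View pics/w7c.png

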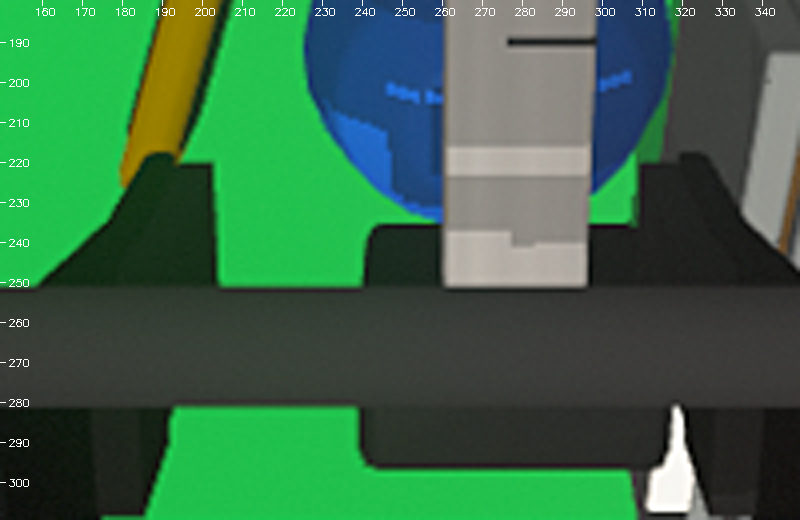

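The wrist view shows the near finger covering the lever at (186–203, 217–220) while the lever is unmoved, its outer edge at (180, 226). Projecting the finger corners puts the real fingertips about 29 mm above the nominal TCP. That also explains the first drawer push going over the panel. The finger is therefore above the lever, so I'll reopen, keep holding the boom, and lower by 28 mm.

```bash
python3 - <<'E'
from workcell import env
import numpy as np,cv2,pickle
from h import *
M,B,e=model()
def st(t):
    s=env.read_state(); print(t,round(s["clock"],2),"b",np.round(1e3*(B.T@(s["position"]-M)),1),"F",np.round(B.T@s["force"],2),round(s["opening"]*87,1))
X=.107
env.gripper_to(71/87,20)
env.move_straight(M+B@[X,-.019,-.016],rate=.06)
env.gripper_to(1.0,20)
env.move_straight(M+B@[X,-.027,-.016],rate=.06);st("rev")
r=env.move_straight(M+B@[X,-.027,-.044],rate=.06,force_limit=8);st(r)
f=env.grab_frame("wrist");cv2.imwrite("pics/w8.png",f["image"])
f=env.grab_frame("scene");crop(f["image"],280,120,130,100,6,"pics/s8.png")
E
```

```text
rev 32.14 b [106.9 -27.1 -15.7] F [-3.04 -0.18  0.41] 86.9
False 32.76 b [107.3 -27.7 -45. ] F [-3.1  -0.62 -1.69] 86.9
```

View pics/w8.png

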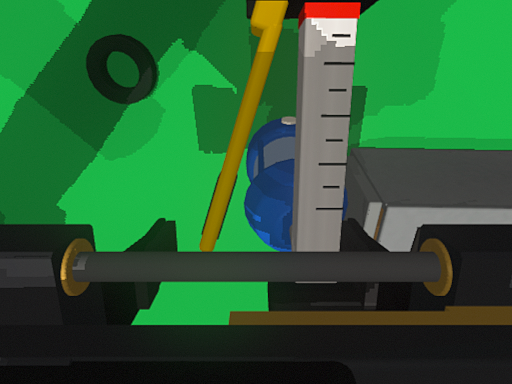

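View pics/s8.png

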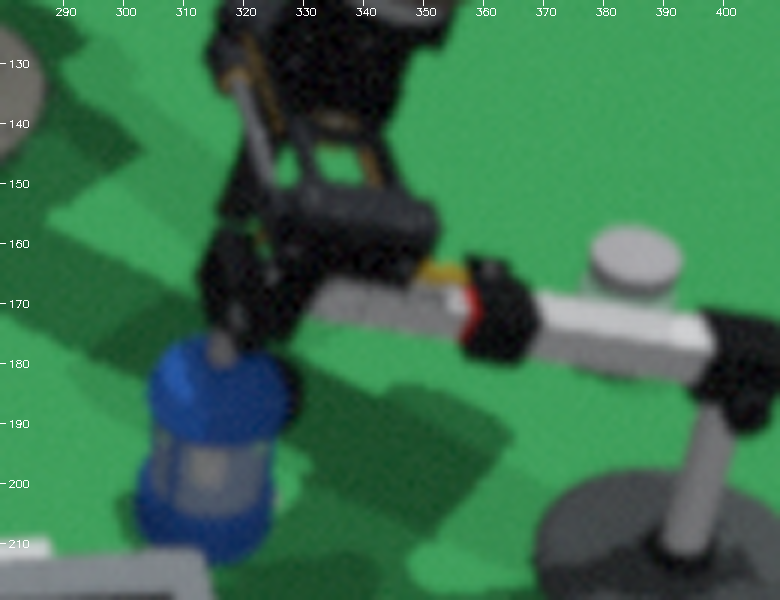

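The red band still stands at the mouth, with about 5.8 mm showing, and the far finger now reaches down beside the tube. I'll repeat the closing steps at this height.

```bash
python3 - <<'E'
from workcell import env
import numpy as np,cv2,pickle
from h import *
M,B,e=model()
def st(t):
    s=env.read_state(); print(t,round(s["clock"],2),"b",np.round(1e3*(B.T@(s["position"]-M)),1),"F",np.round(B.T@s["force"],2),round(s["opening"]*87,1))
X=.1063
for y,op in ((-.019,71),(-.012,57)):
    r=env.move_straight(M+B@[X,y,-.044],rate=.05,force_limit=12);st(("shift",r))
    env.gripper_to(op/87,20);st("close")
f=env.grab_frame("wrist");cv2.imwrite("pics/w9.png",f["image"])
E
```

```text
('shift', False) 33.17 b [106.1 -18.  -43.6] F [-1.7  1.9 -0.4] 87.1
close 33.78 b [106.1 -19.1 -43.9] F [-3.51 -0.51  0.93] 71.1
('shift', False) 34.08 b [107.2 -13.1 -44.6] F [ 0.97 -2.65  0.19] 71.0
close 34.67 b [106.6 -12.3 -44.2] F [ 2.07 -1.69 -0.39] 57.0
```

View pics/w9.png

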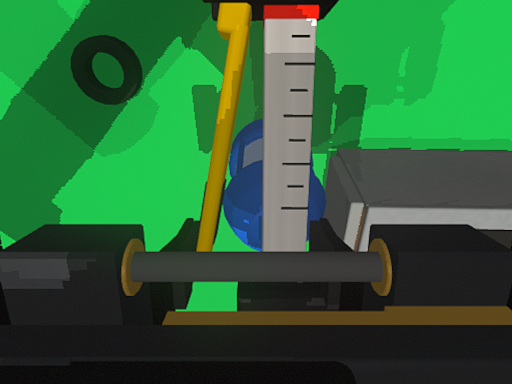

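```bash
python3 - <<'E'
from workcell import env
import numpy as np,cv2,pickle
from h import *
M,B,e=model()
def st(t):
    s=env.read_state(); print(t,round(s["clock"],2),"b",np.round(1e3*(B.T@(s["position"]-M)),1),"F",np.round(B.T@s["force"],2),round(s["opening"]*87,1))
X=.1063
r=env.move_straight(M+B@[X,-.007,-.044],rate=.05,force_limit=15);st(("shift",r))
env.gripper_to(47/87,20);st("close")
f=env.grab_frame("wrist");cv2.imwrite("pics/w10.png",f["image"])
E
```

```text
('shift', False) 34.97 b [106.1  -7.  -44.3] F [ 0.13 -2.07 -0.54] 57.3
close 35.49 b [105.8  -6.5 -43.7] F [-2.25 -1.85 -1.15] 47.2
```

View pics/w10.png

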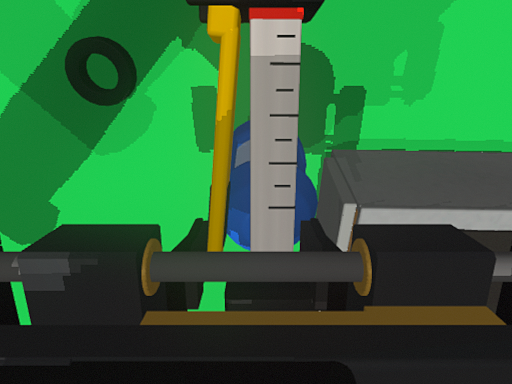

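```bash
python3 - <<'E'
from workcell import env
import numpy as np,cv2,pickle
from h import *
M,B,e=model()
def st(t):
    s=env.read_state(); print(t,round(s["clock"],2),"b",np.round(1e3*(B.T@(s["position"]-M)),1),"F",np.round(B.T@s["force"],2),round(s["opening"]*87,1))
X=.1077
r=env.move_straight(M+B@[X,-.0045,-.044],rate=.05,force_limit=15);st(("shift",r))
env.gripper_to(38/87,25);st("close")
f=env.grab_frame("wrist");crop(f["image"],180,0,160,120,5,"pics/w11.png")
env.gripper_to(0.0,25);st("grip")
env.dwell(.3);st("grip")
f=env.grab_frame("wrist");cv2.imwrite("pics/w12.png",f["image"]);crop(f["image"],180,0,160,120,5,"pics/w12c.png")
E
```

```text
('shift', False) 35.79 b [105.8  -5.5 -44. ] F [-8.01 -7.46  1.41] 46.9
close 36.3 b [105.   -2.5 -43.6] F [-6.16  3.63 -3.37] 38.6
grip 36.74 b [104.7  -3.2 -43.6] F [-8.63 -0.09 -1.8 ] 28.1
grip 37.04 b [104.7  -3.2 -43.6] F [-8.04 -0.75 -1.76] 28.2
```

View pics/w11.png

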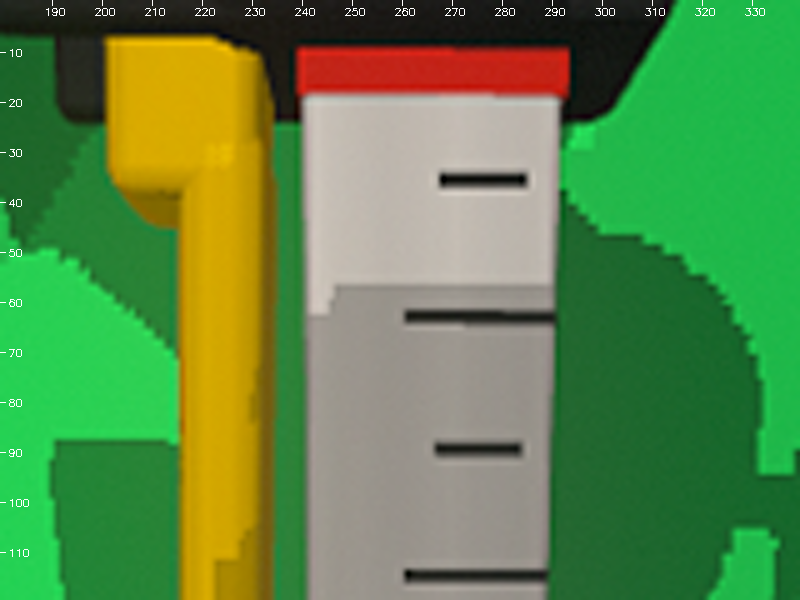

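View pics/w12.png

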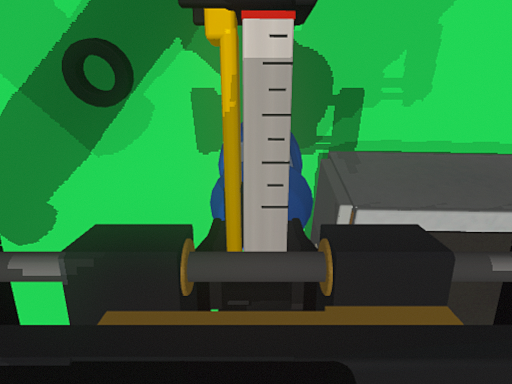

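View pics/w12c.png

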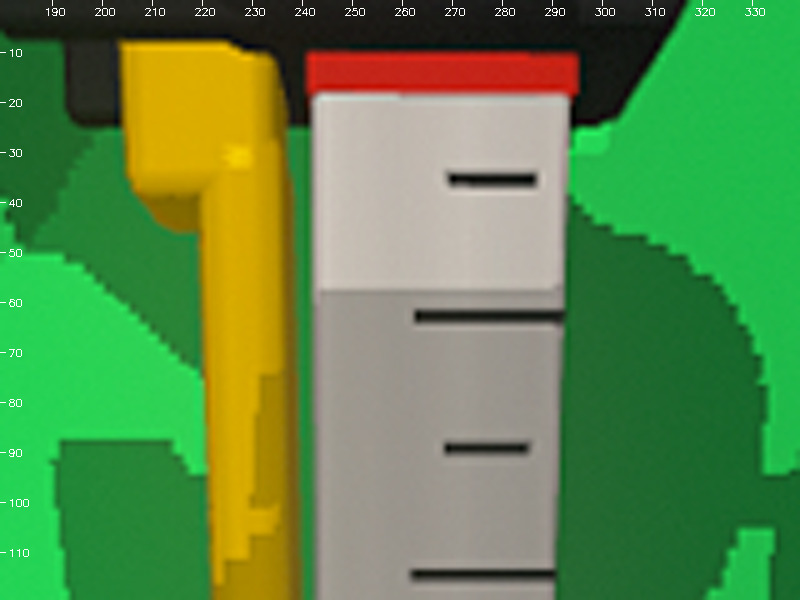

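```bash
python3 - <<'E'
from workcell import env
import numpy as np,cv2,pickle
from h import *
M,B,e=model()
def st(t):
    s=env.read_state(); print(t,round(s["clock"],2),"b",np.round(1e3*(B.T@(s["position"]-M)),1),"F",np.round(B.T@s["force"],2),round(s["opening"]*87,1))
env.dwell(.4);st("x")
f=env.grab_frame("wrist");crop(f["image"],180,180,160,120,5,"pics/w13.png")
f=env.grab_frame("scene");crop(f["image"],225,120,190,130,4,"pics/s13.png")
f=env.grab_frame("top");cv2.imwrite("pics/t13.png",f["image"])
E
```

```text
x 37.49 b [104.7  -3.2 -43.6] F [-9.23 -1.37  0.02] 27.9
```

View pics/w13.png

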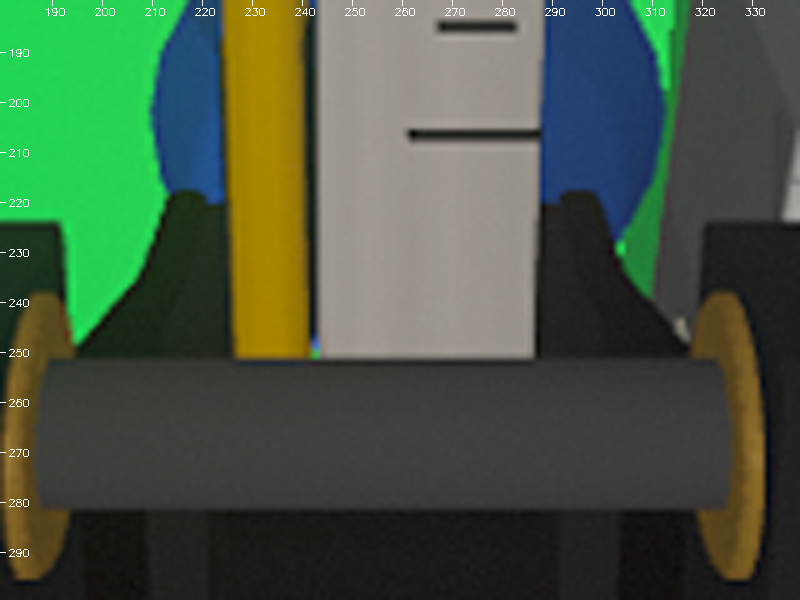

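View pics/s13.png

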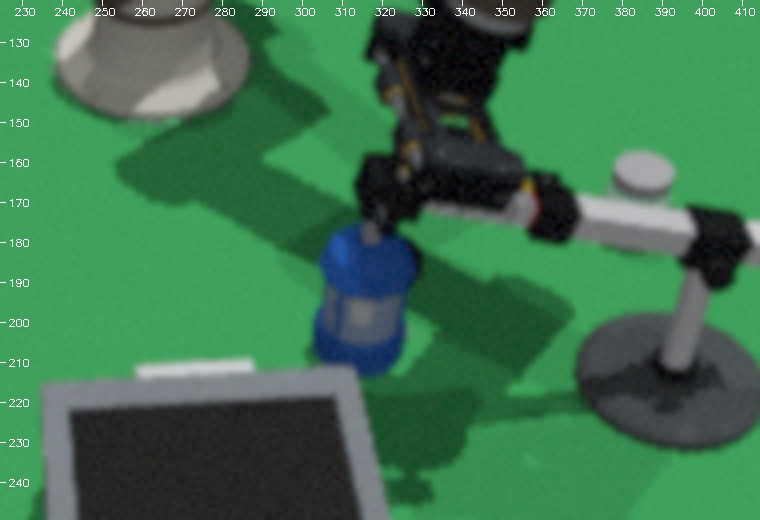

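View pics/t13.png

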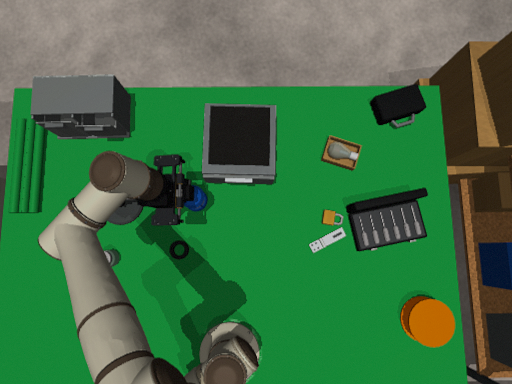

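Near finger meets the lever's outer side at (227, 220) and the far finger meets the tube at (288, 220), with the lever parallel to the tube. The drawer is home and the bystanders are in place, so I'm handing in.

```bash
python3 - <<'E'
from workcell import env
print(env.close_job())
E
```

```text
the job is handed in; nothing more can be done
None
```

The drawer is home, the boom is drawn to its mark, and the lever is squeezed shut and still held. I handed in at about 37.6 s, and `close_job` reported no verdict.

- **Drawer:** The first push passed over the drawer front, because the real fingertips sit about 29 mm above the nominal TCP. Pushed lower, the drawer went in. A second push met a hard stop at 20 N, and the pull did not move in the picture.
- **Boom:** I drew it by the crosshead and held it with the lever open; about 4.3 of the band's 8 mm showed. The first try at the lever also passed over it, for the same reason, so I reopened, lowered about 28 mm still holding the boom, and closed it in steps.
- **Last checks:**
  - About 3 mm of the red band was showing, so the mark stands about 1 mm inside the mouth.
  - The lever lay parallel to the tube. The gripper stalled at 27.9 mm; tube and shut lever should measure 29.5 mm, so that is 1.6 mm under.
  - The grip was set to 25 N with the sideways wrist force near balance (-1.4 N), so both fingers should press well above 2 N. I could not read the finger contact forces or the lever angle directly.
  - The drawer stayed home, and the bystanders I could see had not moved. The screw jar was partly hidden by the arm in the top view, but looked unmoved in the scene view.

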